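# Put the jar away in the stay-lidded chest

## Task

Put the small white jar away in the plywood chest: raise the lid gently until its folding stay locks and holds it up by itself, then stand the jar upright on the chest floor. Then fold the stay's knee by its dark wooden peg, which lifts the lid slightly past the lock, let the lid down under control without dropping or forcing it, and leave it fully shut, with the other things left where they are.

Things in the scene. Friction and masses are not known exactly. Their poses are not given: they have to be found in the camera images.
- chest: Plywood chest, 210 mm deep (x) by 240 mm wide (y) by 105 mm high, walls and floor 8 mm, fixed to the bench. Origin: centre of its underside; its x axis points from the front (robot side) to the hinge side, y to its left, z up. The lid is hinged along the far (+x) top rim. The folding stay is on its -y side.
- lid (a joint): Lid angle, rad: 0 shut, grows as it opens. The lid weighs 0.55 to 0.85 kg and falls unless held or on the locked stay. It rises only until the stay is straight: a firm stop at 1.14 to 1.36 rad (the bracket on the lid is set differently each time), to be felt for; force it no further. Locked, it rests about 0.045 rad lower.
- lid_hinge (a point): Point on the lid's hinge axis (the axis runs along the chest's y), at the middle of the far top rim.
- handle (a point): Middle of the lid's handle: a steel bar of 12 mm diameter, 100 mm long along the chest's y, in the plane of the lid, its axis 30 mm ahead of the lid's and chest's front face (24 mm free gap for a finger) and 240 mm from the hinge axis. A grip of 14 N is enough to lift the lid; the pull eases as the lid rises and jumps by 4 N or more at the stop.
- knee (a joint): Angle between the stay's two 88 mm steel links, rad: 0 straight, positive folded (2.4 to 2.7 with the lid shut), about -0.4 at its stop past straight = locked. A weak spring snaps it over to locked when the lid is raised to its stop. Folding it takes a few N at the knob, lifting the lid about 0.045 rad on the way through straight; then the lid's weight folds it on.
- stay_pivot (a point): Point on the lower link's axis (along chest y), level with knob in y: the knob moves on a circle of 88 mm radius about it in the chest's x-z plane. Locked, the lower link leans away from the robot, about 55 deg above the chest's +x; it folds over the top towards the robot and down to 5 to 16 deg above -x with the lid shut.
- knob (a point): Point to grip on the dark wooden peg at the stay's knee: a round sleeve, 14 mm diameter, along chest y, sticking out on the chest's -y side and turning freely on the knee's pin. This point lies 70 mm out from the chest's side, about 51 mm out from the nearest link and 25 mm in from the peg's end. A grip of 20 N holds it and the lid.
- jar: White ceramic jar with a cork-coloured lid, 44 mm diameter, 75 mm tall, 0.11 to 0.22 kg, standing loose on the bench to the left of the chest. Origin: centre of its underside, z along its axis.
- bowl: Blue bowl, 110 mm across, 50 mm high; leave alone. Origin: centre of its underside.
- vase: White vase, 96 mm across, 140 mm tall; leave alone. Origin: centre of its underside.
- tube: Cardboard tube on end, 50 mm diameter, 90 mm tall; leave alone. Origin: centre of its underside.
- bush (a joint): Give of the hard rubber bush in which the stay's lower pivot sits in the chest's side, m: 0 unloaded, + when the stay is pulled upwards along its locked direction, 25 N per mm. It is overloaded at 2.4 mm either way: 60 N in the stay, or some 20 N at the handle once the lid is at its stop. Raising the lid 0.03 to 0.06 rad past the stop does that.
There are look-alikes about, which are no part of the job. Leave any green look-alike of the jar alone.

How it is judged:
By the outcome, as a careful person would: the job done as asked, in the order asked, and still so for the second after the job is handed in, with the robot touching nothing.
It also fails if it takes over 72 s, if anything falls off the work surface, if the arm or the gripper's body presses on something with over 40 N, if the wrist force passes 120 N, or if a joint passes its speed limit or range.

## Robot

A 7-joint arm with a two-finger parallel gripper is mounted at the origin on the work surface. World frame = base frame: x ahead of the robot, y to its left, z up, the work surface at z = 0. Lengths are in mm, angles in rad, forces in N, time in s.
With the tool pointing down it reaches from about 400 to 875 mm from the base axis. Payload 4.4 kg.
Tool frame: the origin (TCP) lies at the very end of the fingers, on their centre line; the grasp point (between the pads) lies 19 mm behind it; z points along the fingers, x is the direction in which the jaws open and shut, and the axes are right-handed (so a half turn about z gives the same grasp; the last joint's range is limited). The gripper opens to 85 mm and grips with 20 to 120 N. Pads are 22 mm wide; open, the fingers measure 114 mm over their backs; the gripper's body (76 mm by 85 mm) begins 54 mm behind the grasp point. The pads swing forward as they close: fully open they stand 13 mm farther back than shut.
Start: joints at [1.137, 0.628, 0.038, 1.517, -0.027, 0.996, -0.02], TCP at [233.744, -606.532, 231.313] pointing down, gripper open.
Joint ranges: [-3.06, 3.06], [-0.37, 2.12], [-1.25, 1.32], [0.18, 2.47], [-1.1, 4.24], [0.23, 1.98], [-2.94, 2.94]. Speed limits (rad/s): [2.57, 2.57, 3.14, 3.14, 3.14, 3.14, 3.14].

## Interface

Orientations are given as [roll, pitch, yaw] about the fixed x, y, z axes, in that order (R = Rz(yaw) Ry(pitch) Rx(roll)).
In Python, from cell import ctrl gives the robot as it stands.
- The arm moves only by the shell command python3 -m creep 'ROWS'. ROWS is text: rows parted by semicolons, each of 7 numbers parted by spaces: the shift along the tool's x, y, z in units of 40 mm (1.0 is 40 mm), then the turn, a rotation vector about the tool's x, y, z in degrees, then the closure, from 0 (fully open) to 1 (shut). In form: x y z rx ry rz grip; .... A call has 1 to 10 rows; each row is the pose to reach, as a shift and turn from the pose commanded when the call began, along the tool's axes at that moment; what a row does not reach only later rows make up. A row lasts 1/12 s, in which the tool goes at most 41.7 mm and 7.16 degrees, less where a joint would pass 70% of its speed; a pose out of reach is approached as far as the arm can. A call with a gripper value outside its range is refused whole. The fingers move at their own pace and stop on an object; the grip force is fixed at half the most. Time passes only in rows, so rows that repeat a pose let the fingers close. It gives the time, the measured TCP pose, the force and the opening at its end, in the units of the state.
- ctrl.read_state(): the state, without advancing time (a new reading comes with each control period).
- ctrl.get_image(name): name is "side" or "top" or "wrist"; returns a dict with "img" (384x512x3 uint8, red, green, blue), "vfov" (degrees; the focal length in pixels is half the picture's height over the tangent of half this angle, whatever the lens; pixels are square), "cx", "cy" (the principal point, pixels), "T" (4x4, takes a point from camera to world coordinates); the wrist camera has in their place "tool_from_camera" (4x4, takes a point from camera to tool coordinates, whose origin is the TCP and whose axes are the tool frame's). Camera axes: x right, y up, looking along -z (the intrinsics and any distortion apply to the point x, -y, -z); pixel columns grow to the right and rows downward; lengths in mm; the calibration is good to about 2 mm. A picture is of the moment at which its call begins: read the wrist's pose just before it. There is no depth.
- ctrl.finish_job(): hands the job in, once; it reports no verdict.
Trained networks look in the newest picture that a camera, given by its name, has taken for a name from the list of things; names that differ only in an ending like _2 or _b are one class to them, and where a whole thing is asked for, a point or a joint stands for the part that bears it (a point fixed in the world has none). Each returns a list of dicts, best first, with "score" (0 to 1); they miss things now and then, are a little off and sometimes report something else, mostly with a low value. They report only what shows in the picture. A call takes as long as a camera call. They do not tell look-alikes from the thing itself.
- ctrl.boxes_of(camera, thing): "rect" ([left, top, right, bottom] in pixels, round what is visible of it).
- ctrl.cut_out(camera, thing): "pixels" (384x512 bool, what is visible of it) and "rect" ([left, top, right, bottom] in pixels, round what is visible of it).
The state is a dict: "clock": time; "qpos": joint angles; "qd": joint speeds; "tau": joint torques, N m; "eef_pos": TCP position; "tool_rot": TCP orientation; "force": force on the tool from outside, world axes, zero at the start; "torque": the same for the moment, N m; "width": finger opening in mm.
Only numpy, scipy, OpenCV 4.12 (cv2) and the standard library are available. Lean on these libraries where they do the work, as an engineer would, in place of code of your own. Each camera call takes 0.05 s, during which the arm holds its last target.

## Working session

There is one attempt and no reset: what is moved stays moved. The work goes in short steps, Python scripts to look and compute and a shell command to move; the robot and the scene stay as the last step left them, time stands still between calls to the robot, and variables do not carry over. Pictures are saved under pics/ and viewed, and the job is handed in when it is done.

```bash
ls -la; mkdir -p pics; python3 - <<'E'
from cell import ctrl
import cv2
print(ctrl.read_state())
for n in ["side","top","wrist"]:
    d=ctrl.get_image(n); cv2.imwrite(f"pics/a_{n}.png",d["img"][:,:,::-1])
    print(n,{k:v for k,v in d.items() if k!="img"})
    for t in ["chest","lid","handle","knob","jar","bowl","vase","tube"]:
        print(t,[(round(b["score"],2),[round(float(x)) for x in b["rect"]]) for b in ctrl.boxes_of(n,t)])
E
```

```text
total 12
drwxr-xr-x  3 agent agent 4096 Dec  7 09:18 .
drwxr-xr-x 23 root  root  4096 Dec  7 09:18 ..
drwxr-xr-x  2 agent agent 4096 Dec  7 09:18 pics
{'clock': 0.0, 'qpos': array([ 1.13718881,  0.6293379 ,  0.03846907,  1.5183797 , -0.02702779,
        0.9962512 , -0.01998595]), 'qd': array([ 2.34522984e-05, -9.26923548e-04, -4.10830193e-04, -8.45518916e-04,
        1.94192600e-03, -1.77512584e-04,  3.81391045e-04]), 'tau': array([-9.12965952e-04, -5.63407195e+01,  1.22581366e+00, -1.93451107e+01,
        1.11070729e-02,  1.03710510e-02,  5.90374512e-06]), 'eef_pos': array([ 233.51972254, -605.94575623,  230.39113951]), 'tool_rot': array([ 3.14157598e+00,  1.85741566e-03, -1.20301210e+00]), 'force': array([-0.51895118,  0.76040624, -0.18406377]), 'torque': array([-0.02776589, -0.00137514,  0.01497138]), 'width': 85.6055234519563}
side {'vfov': 50.94615327380519, 'cx': 253.64051269560736, 'cy': 193.9001209510178, 'T': array([[-7.31644616e-01,  4.62693371e-01, -5.00610628e-01,
         5.02784543e+01],
       [-6.81496790e-01, -4.79151300e-01,  5.53151115e-01,
         5.56037452e+02]
[... 1230 characters left out ...]
148, 227, 169, 244]), (0.5, [122, 213, 141, 226])]
bowl [(0.79, [357, 219, 395, 256]), (0.16, [283, 204, 309, 214])]
vase [(0.81, [384, 189, 416, 220])]
tube [(0.87, [140, 175, 163, 188])]
wrist {'vfov': 63.01017772042697, 'cx': 253.98227148556776, 'cy': 189.6921712679133, 'tool_from_camera': array([[ 9.99998750e-01,  1.53921731e-03, -3.60961603e-04,
         1.02121493e+00],
       [ 1.36286521e-03, -9.54990059e-01, -2.96634673e-01,
        -7.57867588e+01],
       [-8.01299967e-04,  2.96633811e-01, -9.54990963e-01,
        -1.41529562e+02],
       [ 0.00000000e+00,  0.00000000e+00,  0.00000000e+00,
         1.00000000e+00]])}
chest []
lid []
handle []
knob []
jar []
bowl []
vase []
tube []
```

View pics/a_side.png

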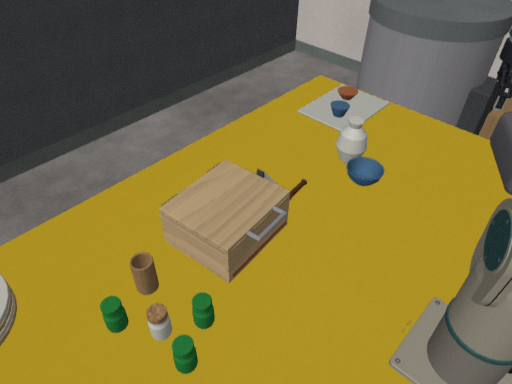

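View pics/a_top.png

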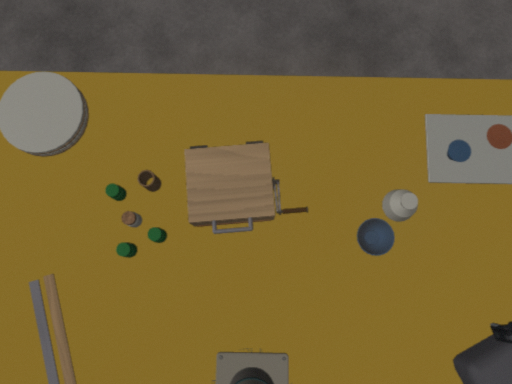

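```bash
python3 - <<'E'
import cv2,numpy as np
a=cv2.imread("pics/a_side.png");t=cv2.imread("pics/a_top.png")
c1=cv2.resize(a[240:384,90:240],(600,576),interpolation=cv2.INTER_CUBIC)
cv2.imwrite("pics/a_side_jars.png",c1)
cv2.imwrite("pics/a_top_crop.png",cv2.resize(t[130:265,110:315],None,fx=3.9,fy=3.9,interpolation=cv2.INTER_CUBIC))
cv2.imwrite("pics/a_side_chest.png",cv2.resize(a[140:300,140:320],None,fx=3.7,fy=3.7,interpolation=cv2.INTER_CUBIC))
E
```

```text
(no output)
```

View pics/a_side_jars.png

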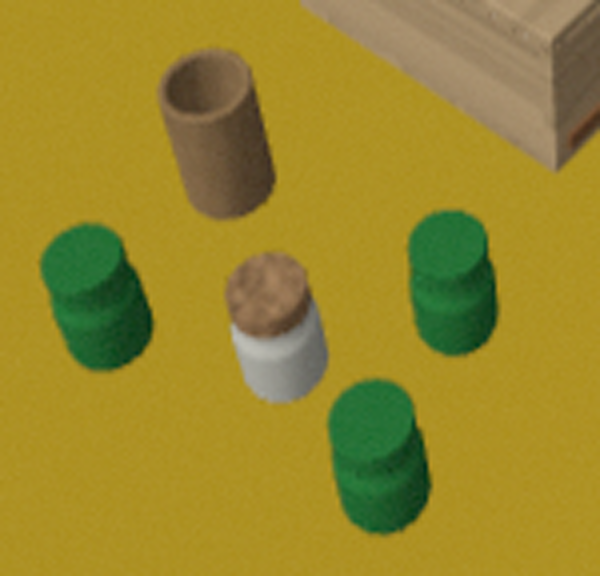

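View pics/a_top_crop.png

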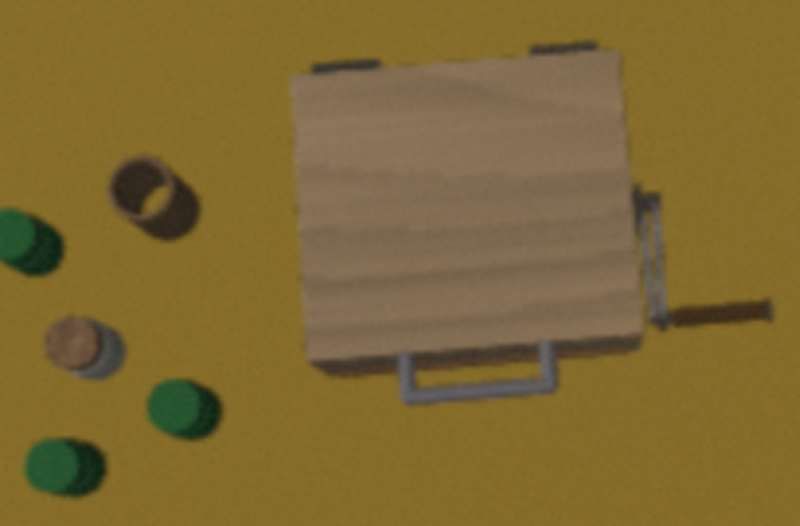

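View pics/a_side_chest.png

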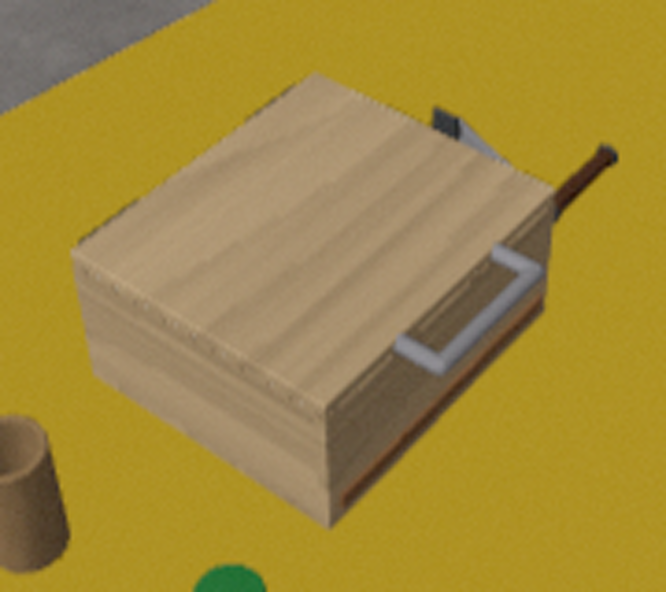

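The jar is the white one with the cork top at side (160,322) and top (130,218). The three green jars (side (115,315), (203,310), (185,354)) are look-alikes. Next I fit the geometry.

```bash
cat > h.py <<'E'
import numpy as np
from scipy.spatial.transform import Rotation as Ro
from scipy.optimize import least_squares
from cell import ctrl
CAM={'side':dict(vfov=50.94615327380519,cx=253.64051269560736,cy=193.9001209510178,T=np.array([[-7.31644616e-01,4.62693371e-01,-5.00610628e-01,5.02784543e+01],[-6.81496790e-01,-4.79151300e-01,5.53151115e-01,5.56037452e+02],[1.60711211e-02,7.45874571e-01,6.65892517e-01,7.69652304e+02],[0,0,0,1]])),
'top':dict(vfov=49.12262231241516,cx=255.0846882893474,cy=192.70260425157733,T=np.array([[1.75798862e-02,9.85807221e-01,-1.66958290e-01,3.53514593e+02],[-9.99844602e-01,1.71140290e-02,-4.22872639e-03,-4.53322636e+00],[-1.31137998e-03,1.67006686e-01,9.85954891e-01,1.26973351e+03],[0,0,0,1]]))}
TFC=np.array([[9.99998750e-01,1.53921731e-03,-3.60961603e-04,1.02121493e+00],[1.36286521e-03,-9.54990059e-01,-2.96634673e-01,-7.57867588e+01],[-8.01299967e-04,2.96633811e-01,-9.54990963e-01,-1.41529562e+02],[0,0,0,1]])
WV=dict(vfov=63.01017772042697,cx=253.98227148556776,cy=189.6921712679133)
def pose(s):
    T=np.eye(4);T[:3,:3]=Ro.from_euler('xyz',s['tool_rot']).as_matrix();T[:3,3]=s['eef_pos'];return T
def wristcam(s):
    return dict(WV,T=pose(s)@TFC)
def C(c): return CAM[c] if isinstance(c,str) else c
def proj(c,p):
    c=C(c);f=192/np.tan(np.radians(c['vfov']/2));q=c['T'][:3,:3].T@(np.asarray(p,float)-c['T'][:3,3])
    return np.array([c['cx']+f*q[0]/-q[2],c['cy']-f*q[1]/-q[2]])
def ray(c,uv):
    c=C(c);f=192/np.tan(np.radians(c['vfov']/2))
    d=c['T'][:3,:3]@np.array([(uv[0]-c['cx'])/f,-(uv[1]-c['cy'])/f,-1]);return c['T'][:3,3],d/np.linalg.norm(d)
def tri(obs):
    A=np.zeros((3,3));b=np.zeros(3)
    for c,uv in obs:
        o,d=ray(c,uv);P=np.eye(3)-np.outer(d,d);A+=P;b+=P@o
    p=np.linalg.solve(A,b)
    return p,[np.round(proj(c,p)-uv,1) for c,uv in obs]
def atz(c,uv,z):
    o,d=ray(c,uv);return o+d*(z-o[2])/d[2]
E
python3 - <<'E'
from h import *
obs=[]
def tp(u,v):return (110+u/3.9,130+v/3.9)
def sd(u,v):return (140+u/3.7,140+v/3.7)
top=[((105,120),tp(292,75)),((105,-120),tp(618,52)),((-105,-120),tp(641,335)),((-105,120),tp(307,360))]
side=[((-105,120),sd(327,410)),((105,120),sd(75,250)),((105,-120),sd(317,73)),((-105,-120),sd(553,190))]
sb=[((-105,120),sd(330,527)),((105,120),sd(97,375))]
def W(p,xy,z):
    c,s=np.cos(p[2]),np.sin(p[2]);return [p[0]+c*xy[0]-s*xy[1],p[1]+s*xy[0]+c*xy[1],z]
def res(p):
    return np.concatenate([proj('top',W(p,a,p[3]))-b for a,b in top]+[proj('side',W(p,a,p[3]))-b for a,b in side]+[proj('side',W(p,a,0))-b for a,b in sb])
r=least_squares(res,[600,30,0,105]);p=r.x;print(p,np.round(r.fun.reshape(-1,2),1).tolist())
h=[tri([('top',tp(408,398)),('side',sd(437,370))]),tri([('top',tp(550,386)),('side',sd(540,270))])]
print('handle ends',h)
print('peg end',tri([('top',tp(771,310)),('side',sd(609,156))]))
def loc(q):
    c,s=np.cos(p[2]),np.sin(p[2]);d=np.array(q)-[p[0],p[1],0];return [c*d[0]+s*d[1],-s*d[0]+c*d[1],d[2]]
print(loc(h[0][0]),loc(h[1][0]),'peg loc',loc(tri([('top',tp(771,310)),('side',sd(609,156))])[0]))
# jar: top centre
print('jar top',tri([('top',(110+73/3.9,130+343/3.9)),('side',(90+268/4,240+285/4))]))
for n,b in [('jar','jar'),('tube','tube'),('vase','vase'),('bowl','bowl')]:pass
print('jar base z0 from side',atz('side',(90+285/4,240+380/4),0))
for u,v in [(183,409),(65,467),(15,235)]: print('green',atz('top',tp(u,v),75))
for u,v in [(142,188)]: print('tube',atz('top',tp(u,v),90))
print('vase',atz('top',(405,202),140),'bowl',atz('top',(375,236),50))
E
```

```text
[5.76536890e+02 7.17674708e+01 9.93380282e-02 1.14081938e+02] [[0.1, 0.6], [0.7, -0.2], [1.5, 0.4], [0.4, 1.1], [-0.7, -0.2], [-1.5, 0.4], [-0.4, -0.2], [1.0, 0.1], [-0.2, 0.6], [-1.1, -0.8]]
handle ends [(array([437.97264383, 110.16364571, 107.58263791]), [array([0. , 0.1]), array([-0.1, -0. ])]), (array([445.99555832,   8.6496938 , 113.64815312]), [array([0.4, 0.7]), array([-0.9, -0.2])])]
peg end (array([ 508.73050411, -151.83891909,   73.22514492]), [array([0.2, 0.4]), array([-0.5, -0.1])])
[np.float64(-134.07319917801755), np.float64(51.94895486134759), np.float64(107.58263791217414)] [np.float64(-136.1574561794915), np.float64(-49.860207113493495), np.float64(113.64815311506592)] peg loc [np.float64(-89.64820640051357), np.float64(-215.7793379442933), np.float64(73.22514492361563)]
jar top (array([475.9574107 , 360.08642958,  73.43573127]), [array([0.2, 0.2]), array([-0.4, -0.1])])
jar base z0 from side [469.00135137 366.52483186   0.        ]
green [429.67389283 276.89980377  75.        ]
green [386.3817915  359.88667597  75.        ]
green [555.91069736 408.62129892  75.        ]
tube [590.01385118 312.66752694  90.        ]
vase [ 526.2803279  -407.23972693  140.        ] bowl [ 439.05382891 -348.41000444   50.        ]
```

```bash
cat >> h.py <<'E'
CH=dict(p=np.array([576.54,71.77,0]),yaw=0.0993)
def W(l):
    c,s=np.cos(CH['yaw']),np.sin(CH['yaw']);return np.array([CH['p'][0]+c*l[0]-s*l[1],CH['p'][1]+s*l[0]+c*l[1],l[2]])
def L(w):
    c,s=np.cos(CH['yaw']),np.sin(CH['yaw']);d=np.asarray(w)-CH['p'];return np.array([c*d[0]+s*d[1],-s*d[0]+c*d[1],d[2]])
def go(pos,R=None,s=None):
    s=s or ctrl.read_state();T=pose(s)
    d=T[:3,:3].T@(np.asarray(pos)-T[:3,3])/40
    rv=np.zeros(3) if R is None else np.degrees((Ro.from_matrix(T[:3,:3].T@R)).as_rotvec())
    return np.round(np.r_[d,rv],3).tolist()
def Rdown(yaw,tilt=0): # tilt: about tool x
    return (Ro.from_euler('xyz',[np.pi,0,yaw])*Ro.from_rotvec([tilt,0,0])).as_matrix()
def st():
    s=ctrl.read_state();print('t',round(s['clock'],2),'pos',np.round(s['eef_pos'],1),'loc',np.round(L(s['eef_pos']),1),'rot',np.round(s['tool_rot'],3),'F',np.round(s['force'],1),'w',round(s['width'],1),'j',np.round(s['qpos'],2));return s
E
python3 - <<'E'
from h import *
s=st();print(W([-135,0,110]),W([-145,0,250]));print(go(W([-145,0,250]),Rdown(0.0993)))
E
```

```text
t 1.35 pos [ 233.8 -606.5  231.3] loc [-408.3 -641.   231.3] rot [-3.142 -0.    -1.203] F [-0.1 -0.2 -0.1] w 85.4 j [ 1.14  0.63  0.04  1.52 -0.03  1.   -0.02]
[442.20503634  58.38651994 110.        ] [432.25429829  57.39515105 250.        ]
[-13.703, -10.599, -0.467, -0.002, -0.002, -74.614]
```

```bash
python3 -m creep '-0.8 -0.6 -0.05 0 0 -4 0; -1.6 -1.2 -0.1 0 0 -9 0; -2.4 -1.8 -0.3 0 0 -14 0; -3.2 -2.4 -0.4 0 0 -19 0; -4 -3 -0.4 0 0 -24 0; -4.8 -3.6 -0.4 0 0 -29 0; -5.6 -4.2 -0.4 0 0 -34 0; -6.4 -4.8 -0.4 0 0 -39 0; -7.2 -5.4 -0.4 0 0 -44 0; -7.9 -6 -0.4 0 0 -50 0.3'; python3 -c "
from h import *
st();print(go(W([-145,0,250]),Rdown(0.0993)))"
```

```text
clock: 2.18
eef_pos: [344.0, -223.2, 247.7]
tool_rot: [3.141, -0.0, -0.326]
force: [0.6, -0.8, 1.1]
width: 75.4
t 2.18 pos [ 344.  -223.2  247.7] loc [-260.7 -270.4  247.7] rot [ 3.141 -0.    -0.326] F [ 0.6 -0.8  1.1] w 75.4 j [ 0.72  0.27 -0.26  2.11  0.1   0.76  0.06]
[-0.154, -7.352, -0.06, 0.021, -0.021, -24.356]
```

```bash
python3 -m creep '-0.1 -0.9 -0.06 0 0 -3 0.5; -0.1 -1.8 -0.06 0 0 -6 0.6; -0.1 -2.7 -0.06 0 0 -9 0.6; -0.1 -3.6 -0.06 0 0 -12 0.6; -0.1 -4.5 -0.06 0 0 -16 0.6; -0.1 -5.4 -0.06 0 0 -19 0.6; -0.15 -6.2 -0.06 0 0 -22 0.6; -0.15 -6.8 -0.06 0 0 -24 0.6; -0.15 -7.2 -0.06 0 0 -24.2 0.6; -0.15 -7.2 -0.06 0 0 -24.2 0.6'; python3 - <<'E'
from h import *
import cv2
s=st()
d=ctrl.get_image('wrist');cv2.imwrite('pics/b.png',d['img'][:,:,::-1]);c=wristcam(s)
for t in ['handle','lid','knob']:
    for b in ctrl.cut_out('wrist',t): print(t,round(b['score'],2),np.round(b['rect']))
for l in [(-135,0,109),(-135,50,109),(-135,-50,109)]: print(proj(c,W(l)))
E
```

```text
clock: 3.02
eef_pos: [433.2, 53.0, 250.2]
tool_rot: [-3.139, -0.003, 0.098]
force: [0.3, 0.7, -0.3]
width: 34.1
t 3.02 pos [433.2  53.  250.2] loc [-144.5   -4.5  250.2] rot [-3.139e+00 -3.000e-03  9.800e-02] F [ 0.3  0.7 -0.3] w 34.1 j [ 0.18  0.33 -0.47  2.05  0.2   0.81 -0.31]
lid 0.66 [256.  30. 512. 289.]
knob 0.46 [296. 317. 305. 339.]
[262.53160235 173.07111071]
[262.81987706 118.06466266]
[262.27105698 222.78645075]
```

View pics/b.png

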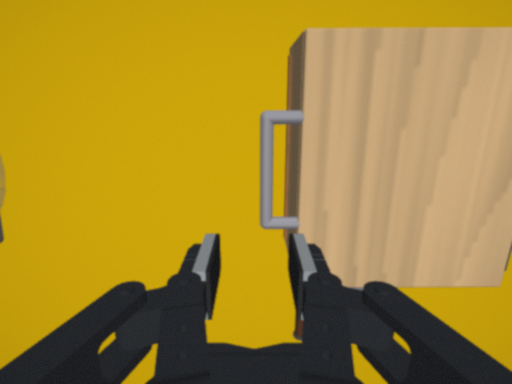

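```bash
python3 -c "
from h import *
print(go(W([-132,0,150]),Rdown(0.0993)))"
```

```text
[0.37, -0.245, 2.49, 0.052, 0.037, -0.518]
```

```bash
python3 -m creep '0.2 -0.1 0.6 0 0 -0.2 0.74; 0.36 -0.1 1.3 0 0 -0.2 0.74; 0.36 -0.1 2 0 0 -0.2 0.74; 0.36 -0.1 2.5 0 0 -0.2 0.74; 0.36 -0.1 2.5 0 0 -0.2 0.74'; python3 - <<'E'
from h import *
import cv2
s=st()
d=ctrl.get_image('wrist');cv2.imwrite('pics/c.png',d['img'][:,:,::-1]);c=wristcam(s)
for l in [(-132,0,109),(-132,50,109),(-132,-50,109)]: print(proj(c,W(l)))
E
```

```text
clock: 3.63
eef_pos: [443.0, 52.2, 146.8]
tool_rot: [3.14, 0.007, 0.093]
force: [0.1, -0.4, -0.0]
width: 22.1
t 3.63 pos [443.   52.2 146.8] loc [-134.8   -6.2  146.8] rot [3.14  0.007 0.093] F [ 0.1 -0.4 -0. ] w 22.1 j [ 0.09  0.51 -0.38  2.14  0.34  0.56 -0.45]
[257.20442446 211.24012169]
[256.83514786 128.5394189 ]
[257.52051406 282.02942051]
```

View pics/c.png

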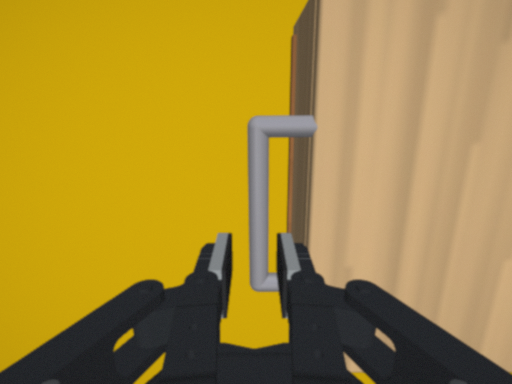

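```bash
python3 -c "
from h import *
st();print(go(W([-131.7,-1,97]),Rdown(0.0993)))"
```

```text
t 3.68 pos [444.2  52.8 148.5] loc [-133.6   -5.8  148.5] rot [3.141 0.005 0.094] F [0.3 0.  1.2] w 21.8 j [ 0.09  0.5  -0.38  2.14  0.34  0.56 -0.44]
[0.053, -0.121, 1.287, 0.048, 0.263, -0.313]
```

```bash
python3 -m creep '0.05 -0.1 0.3 0 0.2 -0.3 0.74; 0.05 -0.1 0.6 0 0.2 -0.3 0.74; 0.05 -0.1 0.9 0 0.2 -0.3 0.74; 0.05 -0.1 1.1 0 0.2 -0.3 0.74; 0.05 -0.1 1.28 0 0.2 -0.3 0.74; 0.05 -0.1 1.28 0 0.2 -0.3 0.74;0.05 -0.1 1.28 0 0.2 -0.3 0.74'; python3 - <<'E'
from h import *
import cv2
s=st()
d=ctrl.get_image('wrist');cv2.imwrite('pics/d.png',d['img'][:,:,::-1])
d=ctrl.get_image('side');cv2.imwrite('pics/d2.png',cv2.resize(d['img'][100:300,130:350,::-1],None,fx=3,fy=3))
E
```

```text
clock: 4.27
eef_pos: [447.7, 58.3, 98.9]
tool_rot: [3.141, -0.004, 0.1]
force: [-0.1, -0.1, 0.4]
width: 22.1
t 4.27 pos [447.7  58.3  98.9] loc [-129.5   -0.7   98.9] rot [ 3.141 -0.004  0.1  ] F [-0.1 -0.1  0.4] w 22.1 j [ 0.02  0.59 -0.3   2.17  0.42  0.42 -0.52]
```

View pics/d.png

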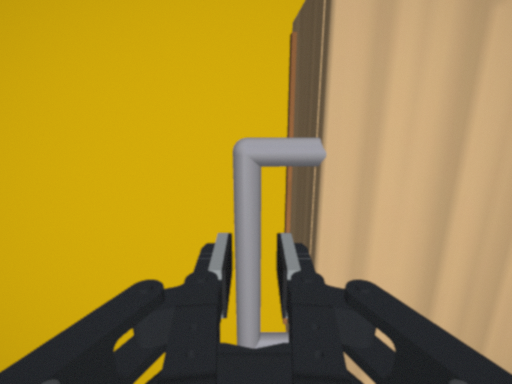

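View pics/d2.png

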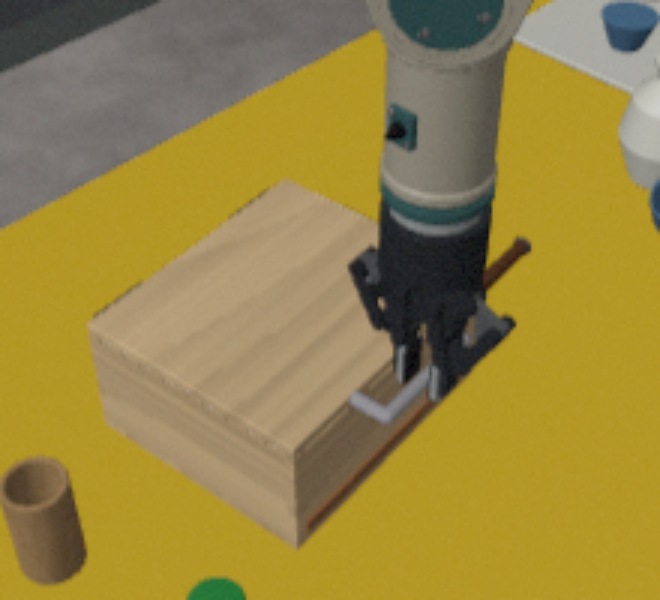

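```bash
python3 -m creep '-0.05 0 0 0 0 0 0.74; -0.05 0 0 0 0 0 0.85; -0.05 0 0 0 0 0 0.95; -0.05 0 0 0 0 0 1; -0.05 0 0 0 0 0 1; -0.05 0 0 0 0 0 1'; python3 -c "
from h import *
st()"
```

```text
clock: 4.87
eef_pos: [444.7, 58.1, 99.0]
tool_rot: [3.141, -0.003, 0.101]
force: [-2.1, -0.5, 6.0]
width: 9.7
t 4.87 pos [444.7  58.1  99. ] loc [-132.5   -0.5   99. ] rot [ 3.141e+00 -3.000e-03  1.010e-01] F [-2.1 -0.5  6. ] w 9.7 j [ 0.02  0.59 -0.3   2.18  0.42  0.42 -0.52]
```

```bash
python3 -m creep '0 0 0 0 0 0 1; 0 0 0 0 0 0 1'; python3 - <<'E'
from h import *
import cv2
s=st()
d=ctrl.get_image('wrist');cv2.imwrite('pics/e.png',d['img'][:,:,::-1])
st()
E
```

```text
clock: 5.03
eef_pos: [444.7, 58.1, 99.0]
tool_rot: [3.141, -0.003, 0.101]
force: [-2.9, -0.1, 7.8]
width: 9.6
t 5.03 pos [444.7  58.1  99. ] loc [-132.6   -0.5   99. ] rot [ 3.141e+00 -3.000e-03  1.010e-01] F [-2.9 -0.1  7.8] w 9.6 j [ 0.02  0.59 -0.3   2.18  0.42  0.42 -0.52]
t 5.08 pos [444.7  58.1  99. ] loc [-132.5   -0.5   99. ] rot [ 3.141e+00 -3.000e-03  1.010e-01] F [-2.6 -0.2  5.9] w 9.9 j [ 0.02  0.59 -0.3   2.18  0.42  0.42 -0.52]
```

View pics/e.png

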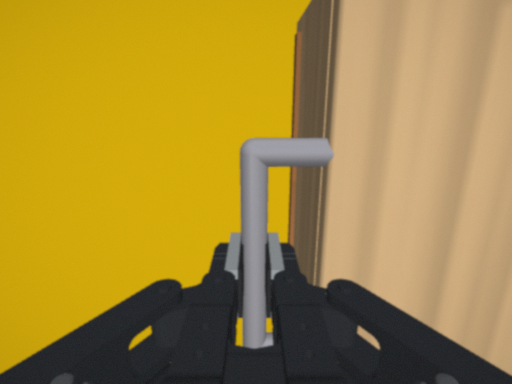

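```bash
python3 -m creep '0 0 -0.06 0 0 0 1; 0.003 0 -0.18 0 0 0 1; 0.011 0 -0.36 0 0 0 1; 0.024 0 -0.54 0 0 0 1; 0.043 0 -0.72 0 0 0 1; 0.067 0 -0.9 0 0 0 1; 0.097 0 -1.07 0 0 0 1; 0.13 0 -1.25 0 0 0 1;0.13 0 -1.25 0 0 0 1'; python3 - <<'E'
from h import *
s=st()
E
```

```text
clock: 5.83
eef_pos: [451.1, 58.8, 149.9]
tool_rot: [3.141, -0.005, 0.1]
force: [0.4, -0.1, -3.4]
width: 9.6
t 5.83 pos [451.1  58.8 149.9] loc [-126.1   -0.5  149.9] rot [ 3.141 -0.005  0.1  ] F [ 0.4 -0.1 -3.4] w 9.6 j [ 0.08  0.51 -0.38  2.12  0.35  0.56 -0.45]
```

```bash
python3 -c "
import numpy as np
for t0,ts in [(.21,np.arange(.24,.52,.03)),(.51,np.arange(.54,.82,.03)),(.81,np.arange(.83,1.0,.02))]:
  print(t0,[(round(float(t),2),round(6*(np.cos(t0)-np.cos(t)),2),round(-6*(np.sin(t)-np.sin(t0)),2)) for t in ts])"
```

```text
0.21 [(0.24, np.float64(0.04), np.float64(-0.18)), (0.27, np.float64(0.09), np.float64(-0.35)), (0.3, np.float64(0.14), np.float64(-0.52)), (0.33, np.float64(0.19), np.float64(-0.69)), (0.36, np.float64(0.25), np.float64(-0.86)), (0.39, np.float64(0.32), np.float64(-1.03)), (0.42, np.float64(0.39), np.float64(-1.2)), (0.45, np.float64(0.47), np.float64(-1.36)), (0.48, np.float64(0.55), np.float64(-1.52)), (0.51, np.float64(0.63), np.float64(-1.68))]
0.51 [(0.54, np.float64(0.09), np.float64(-0.16)), (0.57, np.float64(0.19), np.float64(-0.31)), (0.6, np.float64(0.28), np.float64(-0.46)), (0.63, np.float64(0.39), np.float64(-0.61)), (0.66, np.float64(0.5), np.float64(-0.75)), (0.69, np.float64(0.61), np.float64(-0.89)), (0.72, np.float64(0.73), np.float64(-1.03)), (0.75, np.float64(0.85), np.float64(-1.16)), (0.78, np.float64(0.97), np.float64(-1.29)), (0.81, np.float64(1.1), np.float64(-1.42))]
0.81 [(0.83, np.float64(0.09), np.float64(-0.08)), (0.85, np.float64(0.18), np.float64(-0.16)), (0.87, np.float64(0.27), np.float64(-0.24)), (0.89, np.float64(0.36), np.float64(-0.32)), (0.91, np.float64(0.45), np.float64(-0.39)), (0.93, np.float64(0.55), np.float64(-0.46)), (0.95, np.float64(0.65), np.float64(-0.53)), (0.97, np.float64(0.75), np.float64(-0.6)), (0.99, np.float64(0.84), np.float64(-0.67))]
```

```bash
python3 -m creep '0.04 0 -0.18 0 0 0 1; 0.09 0 -0.35 0 0 0 1; 0.14 0 -0.52 0 0 0 1; 0.19 0 -0.69 0 0 0 1; 0.25 0 -0.86 0 0 0 1; 0.32 0 -1.03 0 0 0 1; 0.39 0 -1.2 0 0 0 1; 0.47 0 -1.36 0 0 0 1; 0.55 0 -1.52 0 0 0 1; 0.63 0 -1.68 0 0 0 1'; python3 - <<'E'
from h import *
s=st()
E
```

```text
clock: 6.67
eef_pos: [476.9, 61.4, 216.6]
tool_rot: [-3.141, -0.006, 0.101]
force: [7.8, -0.3, -9.8]
width: 9.2
t 6.67 pos [476.9  61.4 216.6] loc [-100.2   -0.4  216.6] rot [-3.141 -0.006  0.101] F [ 7.8 -0.3 -9.8] w 9.2 j [ 0.13  0.43 -0.44  1.99  0.26  0.77 -0.36]
```

```bash
python3 -m creep '0.12 0 -0.15 0 0 0 1; 0.23 0 -0.29 0 0 0 1; 0.32 0 -0.44 0 0 0 1; 0.43 0 -0.59 0 0 0 1; 0.54 0 -0.73 0 0 0 1; 0.65 0 -0.87 0 0 0 1'; python3 - <<'E'
from h import *
s=st()
E
```

```text
clock: 7.17
eef_pos: [500.4, 63.8, 250.9]
tool_rot: [3.141, -0.001, 0.101]
force: [1.4, -0.5, -7.0]
width: 9.7
t 7.17 pos [500.4  63.8 250.9] loc [-76.6  -0.4 250.9] rot [ 3.141e+00 -1.000e-03  1.010e-01] F [ 1.4 -0.5 -7. ] w 9.7 j [ 0.14  0.42 -0.45  1.88  0.24  0.88 -0.33]
```

```bash
python3 -m creep '0.14 0 -0.12 0 0 0 1; 0.26 0 -0.25 0 0 0 1; 0.38 0 -0.38 0 0 0 1; 0.51 0 -0.51 0 0 0 1; 0.64 0 -0.63 0 0 0 1; 0.78 0 -0.75 0 0 0 1'; python3 - <<'E'
from h import *
s=st()
E
```

```text
clock: 7.67
eef_pos: [529.7, 66.8, 281.3]
tool_rot: [3.141, 0.002, 0.101]
force: [-5.4, -0.2, -0.3]
width: 9.5
t 7.67 pos [529.7  66.8 281.3] loc [-47.1  -0.3 281.3] rot [3.141e+00 2.000e-03 1.010e-01] F [-5.4 -0.2 -0.3] w 9.5 j [ 0.14  0.44 -0.46  1.77  0.23  0.99 -0.31]
```

```bash
python3 -m creep '0.14 0 -0.11 0 0 0 1; 0.28 0 -0.22 0 0 0 1; 0.42 0 -0.33 0 0 0 1; 0.56 0 -0.43 0 0 0 1; 0.71 0 -0.53 0 0 0 1; 0.86 0 -0.62 0 0 0 1'; python3 - <<'E'
from h import *
s=st()
l=L(s['eef_pos']);th=np.arctan2(l[2]-98,107.5-l[0]);F=s['force'];print(th,np.hypot(l[2]-98,107.5-l[0]),'Ft',F[0]*np.sin(th)+F[2]*np.cos(th),'Fr',F[0]*np.cos(th)-F[2]*np.sin(th))
E
```

```text
clock: 8.17
eef_pos: [564.5, 70.3, 306.8]
tool_rot: [3.141, 0.001, 0.101]
force: [-9.5, -1.9, 11.3]
width: 9.7
t 8.17 pos [564.5  70.3 306.8] loc [-1.210e+01 -2.000e-01  3.068e+02] rot [3.141e+00 1.000e-03 1.010e-01] F [-9.5 -1.9 11.3] w 9.7 j [ 0.13  0.46 -0.46  1.64  0.22  1.09 -0.29]
1.050435272983964 240.64594312974506 Ft -2.572871100213292 Fr -14.527227595822323
```

```bash
cat >> h.py <<'E'
def lf():
    s=st();l=L(s['eef_pos']);th=np.arctan2(l[2]-98,107.5-l[0]);F=s['force'];print('th',round(th,4),'R',round(np.hypot(l[2]-98,107.5-l[0]),1),'Ft',round(F[0]*np.sin(th)+F[2]*np.cos(th),1),'Fr',round(F[0]*np.cos(th)-F[2]*np.sin(th),1))
E
python3 -m creep '0.06 0 -0.07 0 0 0 1; 0.14 0 -0.12 0 0 0 1; 0.22 0 -0.16 0 0 0 1; 0.3 0 -0.2 0 0 0 1'; python3 -c "
from h import *
lf()"
```

```text
clock: 8.5
eef_pos: [577.4, 71.7, 314.0]
tool_rot: [3.141, -0.002, 0.101]
force: [-4.0, -0.6, 1.6]
width: 9.3
t 8.5 pos [577.4  71.7 314. ] loc [ 8.00e-01 -1.00e-01  3.14e+02] rot [ 3.141e+00 -2.000e-03  1.010e-01] F [-4.  -0.6  1.6] w 9.3 j [ 0.12  0.48 -0.45  1.6   0.23  1.12 -0.29]
th 1.1121 R 240.9 Ft -2.9 Fr -3.2
```

```bash
python3 -m creep '0.054 0 -0.027 0 0 0 1; 0.108 0 -0.053 0 0 0 1; 0.162 0 -0.078 0 0 0 1'; python3 -c "
from h import *
lf()"
```

```text
clock: 8.75
eef_pos: [584.7, 72.4, 317.9]
tool_rot: [3.141, -0.004, 0.101]
force: [-4.4, -1.7, 5.3]
width: 9.0
t 8.75 pos [584.7  72.4 317.9] loc [ 8.200e+00 -2.000e-01  3.179e+02] rot [ 3.141 -0.004  0.101] F [-4.4 -1.7  5.3] w 9.0 j [ 0.12  0.48 -0.45  1.57  0.23  1.13 -0.28]
th 1.1466 R 241.3 Ft -1.8 Fr -6.6
```

```bash
python3 -m creep '0.05 0 -0.025 0 0 0 1; 0.1 0 -0.05 0 0 0 1'; python3 -c "
from h import *
lf()"
```

```text
clock: 8.92
eef_pos: [588.9, 72.9, 319.8]
tool_rot: [3.142, -0.005, 0.101]
force: [-5.2, -0.5, 4.5]
width: 9.3
t 8.92 pos [588.9  72.9 319.8] loc [ 1.240e+01 -1.000e-01  3.198e+02] rot [ 3.142 -0.005  0.101] F [-5.2 -0.5  4.5] w 9.3 j [ 0.12  0.49 -0.45  1.56  0.23  1.14 -0.28]
th 1.1658 R 241.4 Ft -3.0 Fr -6.2
```

```bash
python3 -m creep '0.05 0 -0.025 0 0 0 1; 0.1 0 -0.05 0 0 0 1'; python3 -c "
from h import *
lf()"
```

```text
clock: 9.08
eef_pos: [592.5, 73.2, 321.4]
tool_rot: [-3.142, -0.004, 0.101]
force: [-5.0, -1.0, 5.1]
width: 9.2
t 9.08 pos [592.5  73.2 321.4] loc [ 1.610e+01 -1.000e-01  3.214e+02] rot [-3.142 -0.004  0.101] F [-5.  -1.   5.1] w 9.2 j [ 0.11  0.49 -0.45  1.54  0.23  1.15 -0.28]
th 1.1822 R 241.4 Ft -2.7 Fr -6.6
```

```bash
python3 -m creep '0.05 0 -0.022 0 0 0 1; 0.1 0 -0.044 0 0 0 1'; python3 -c "
from h import *
lf()"
```

```text
clock: 9.25
eef_pos: [596.4, 73.6, 322.9]
tool_rot: [-3.142, -0.003, 0.101]
force: [-4.6, -0.9, 5.1]
width: 9.3
t 9.25 pos [596.4  73.6 322.9] loc [ 1.990e+01 -2.000e-01  3.229e+02] rot [-3.142e+00 -3.000e-03  1.010e-01] F [-4.6 -0.9  5.1] w 9.3 j [ 0.11  0.5  -0.45  1.53  0.23  1.16 -0.28]
th 1.1995 R 241.4 Ft -2.4 Fr -6.4
```

```bash
python3 -m creep '0.05 0 -0.02 0 0 0 1; 0.1 0 -0.04 0 0 0 1'; python3 -c "
from h import *
lf()"
```

```text
clock: 9.42
eef_pos: [600.5, 74.1, 324.6]
tool_rot: [-3.142, -0.004, 0.101]
force: [-3.8, -0.9, 15.7]
width: 9.3
t 9.42 pos [600.5  74.1 324.6] loc [ 2.410e+01 -1.000e-01  3.246e+02] rot [-3.142 -0.004  0.101] F [-3.8 -0.9 15.7] w 9.3 j [ 0.11  0.5  -0.45  1.52  0.23  1.17 -0.28]
th 1.218 R 241.4 Ft 1.8 Fr -16.0
```

```bash
python3 - <<'E'
from h import *
import cv2
lf()
d=ctrl.get_image('wrist');cv2.imwrite('pics/f.png',d['img'][:,:,::-1])
d=ctrl.get_image('side');cv2.imwrite('pics/f2.png',cv2.resize(d['img'][100:300,130:350,::-1],None,fx=3,fy=3,interpolation=cv2.INTER_CUBIC))
d=ctrl.get_image('top');cv2.imwrite('pics/f3.png',cv2.resize(d['img'][100:260,150:340,::-1],None,fx=3.7,fy=3.7,interpolation=cv2.INTER_CUBIC))
lf()
E
```

```text
t 9.42 pos [600.5  74.1 324.6] loc [ 2.410e+01 -1.000e-01  3.246e+02] rot [-3.142 -0.004  0.101] F [-3.8 -0.9 15.7] w 9.3 j [ 0.11  0.5  -0.45  1.52  0.23  1.17 -0.28]
th 1.218 R 241.4 Ft 1.8 Fr -16.0
t 9.57 pos [600.4  74.  324.9] loc [ 2.390e+01 -1.000e-01  3.249e+02] rot [ 3.142 -0.004  0.101] F [-6.7 -0.5  7. ] w 9.7 j [ 0.11  0.5  -0.45  1.52  0.23  1.17 -0.28]
th 1.2178 R 241.8 Ft -3.9 Fr -8.9
```

View pics/f.png

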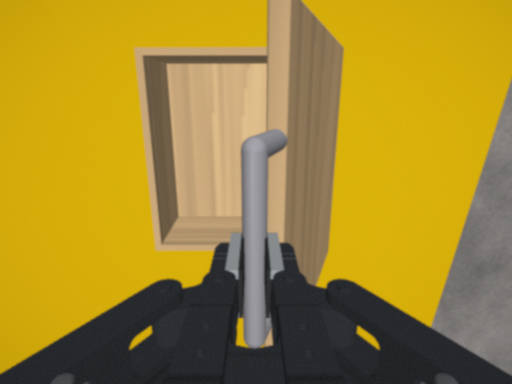

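View pics/f2.png

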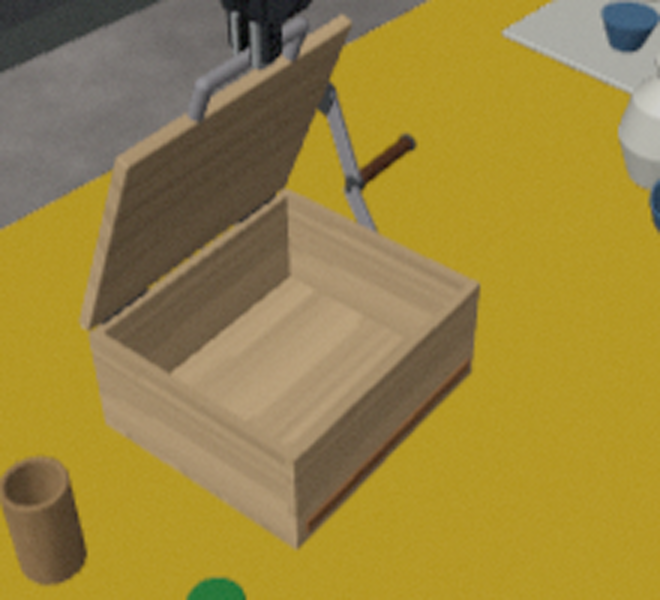

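View pics/f3.png

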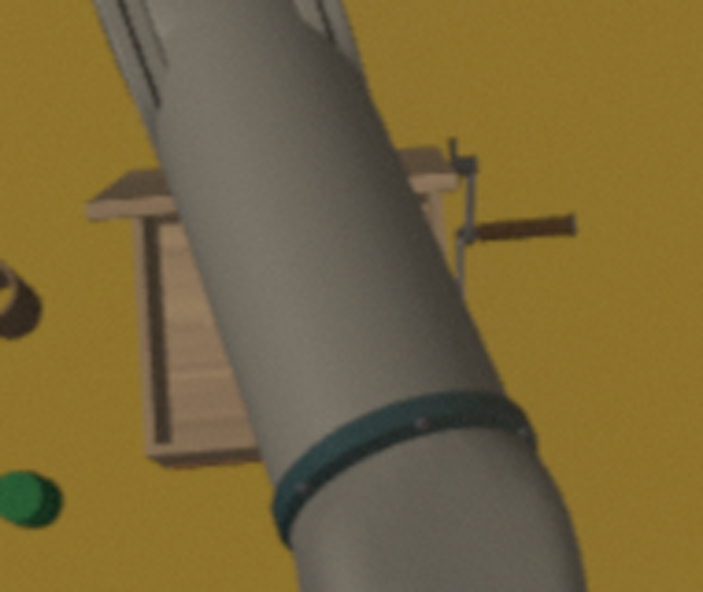

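```bash
python3 - <<'E'
from h import *
s=lambda u,v:(130+u/3,100+v/3)
t=lambda u,v:(150+u/3.7,100+v/3.7)
for n,a,b in [('pegend',(408,142),(573,224)),('knee',(352,184),(467,236)),('brk',(328,97),(470,163))]:
    p,e=tri([('side',s(*a)),('top',t(*b))]);print(n,np.round(L(p),1),e)
E
```

```text
pegend [  40.7 -214.4  130.7] [array([-0.6, -0.1]), array([0.3, 0.5])]
knee [  39.7 -133.2  130.9] [array([0.1, 0. ]), array([-0.1, -0.1])]
brk [  71.8 -136.2  206.6] [array([-1. , -0.2]), array([0.6, 0.8])]
```

```bash
python3 -m creep '0.02 0 -0.03 0 0 0 1; 0.02 0 -0.03 0 0 0 1'; python3 -c "
from h import *
lf()"
```

```text
clock: 9.73
eef_pos: [600.7, 74.1, 325.0]
tool_rot: [-3.142, -0.002, 0.101]
force: [-6.5, -1.1, 2.1]
width: 9.3
t 9.73 pos [600.7  74.1 325. ] loc [ 2.43e+01 -1.00e-01  3.25e+02] rot [-3.142e+00 -2.000e-03  1.010e-01] F [-6.5 -1.1  2.1] w 9.3 j [ 0.11  0.51 -0.45  1.51  0.23  1.17 -0.28]
th 1.2196 R 241.8 Ft -5.4 Fr -4.2
```

```bash
python3 -m creep '0.028 0 -0.011 0 0 0 1; 0.028 0 -0.011 0 0 0 1'; python3 -c "
from h import *
lf()"
```

```text
clock: 9.9
eef_pos: [601.3, 74.1, 325.3]
tool_rot: [-3.142, -0.001, 0.101]
force: [-6.2, -0.1, 2.1]
width: 9.5
t 9.9 pos [601.3  74.1 325.3] loc [ 2.490e+01 -1.000e-01  3.253e+02] rot [-3.142e+00 -1.000e-03  1.010e-01] F [-6.2 -0.1  2.1] w 9.5 j [ 0.11  0.51 -0.45  1.51  0.23  1.18 -0.28]
th 1.2222 R 241.8 Ft -5.1 Fr -4.1
```

```bash
python3 -m creep '0.03 0 -0.011 0 0 0 1; 0.03 0 -0.011 0 0 0 1'; python3 - <<'E'
from h import *
import cv2
lf()
d=ctrl.get_image('side');cv2.imwrite('pics/g2.png',cv2.resize(d['img'][100:220,200:300,::-1],None,fx=5,fy=5,interpolation=cv2.INTER_CUBIC))
lf()
E
```

```text
clock: 10.07
eef_pos: [602.2, 74.1, 325.6]
tool_rot: [3.141, 0.0, 0.101]
force: [-7.3, -1.6, 2.3]
width: 8.8
t 10.07 pos [602.2  74.1 325.6] loc [ 2.580e+01 -2.000e-01  3.256e+02] rot [3.141 0.    0.101] F [-7.3 -1.6  2.3] w 8.8 j [ 0.11  0.51 -0.45  1.51  0.23  1.18 -0.28]
th 1.226 R 241.8 Ft -6.1 Fr -4.6
t 10.12 pos [602.2  74.2 325.6] loc [ 2.570e+01 -1.000e-01  3.256e+02] rot [3.141 0.    0.101] F [-6.  -0.8  1.6] w 9.2 j [ 0.11  0.51 -0.45  1.51  0.23  1.18 -0.28]
th 1.2258 R 241.8 Ft -5.1 Fr -3.6
```

View pics/g2.png

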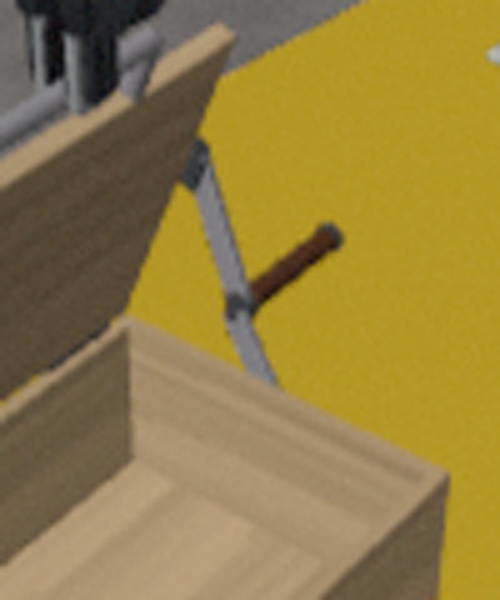

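```bash
python3 - <<'E'
from h import *
P=np.array([-4,55])
for a in [50,55,60,65,70]:
    k=P+88*np.array([np.cos(np.radians(a)),np.sin(np.radians(a))])
    print(a,'side',proj('side',W([k[0],-215,k[1]])),'top',proj('top',W([k[0],-215,k[1]])))
print('obs side',(266.6,147.6),'top',(304.9,160.5))
a=170
for a in [165,170,175]:
    k=P+88*np.array([np.cos(np.radians(a)),np.sin(np.radians(a))]);print(a,proj('side',W([k[0],-215,k[1]])),proj('top',W([k[0],-215,k[1]])))
print('obs shut',140+609/3.7,140+156/3.7,110+771/3.9,130+310/3.9)
E
```

```text
50 side [261.94690496 148.03357902] top [304.60998521 157.61790627]
55 side [263.77900602 147.44025395] top [305.02268174 159.31147276]
60 side [265.73672547 147.05642993] top [305.43033527 161.20277684]
65 side [267.80581833 146.88848441] top [305.82923615 163.27753076]
70 side [269.97059897 146.94100382] top [306.21567707 165.51918485]
obs side (266.6, 147.6) top (304.9, 160.5)
165 [303.90167427 180.81952136] [307.83131333 209.50060395]
170 [304.15071203 183.20033371] [307.57125538 210.4050636 ]
175 [304.18596287 185.4967972 ] [307.28602954 211.07812146]
obs shut 304.5945945945946 182.16216216216216 307.69230769230774 209.4871794871795
```

```bash
python3 -m creep '0.03 0 -0.011 0 0 0 1; 0.03 0 -0.011 0 0 0 1'; python3 -c "
from h import *
lf()"
```

```text
clock: 10.28
eef_pos: [603.0, 74.3, 325.9]
tool_rot: [3.141, 0.001, 0.101]
force: [-8.4, -1.4, 2.3]
width: 9.3
t 10.28 pos [603.   74.3 325.9] loc [ 2.660e+01 -1.000e-01  3.259e+02] rot [3.141e+00 1.000e-03 1.010e-01] F [-8.4 -1.4  2.3] w 9.3 j [ 0.11  0.51 -0.45  1.5   0.23  1.18 -0.28]
th 1.2295 R 241.8 Ft -7.1 Fr -5.0
```

```bash
python3 -m creep '-0.03 0 0.011 0 0 0 1; -0.06 0 0.022 0 0 0 1; -0.09 0 0.033 0 0 0 1; -0.12 0 0.044 0 0 0 1; -0.12 0 0.044 0 0 0 1'; python3 - <<'E'
from h import *
import cv2
lf()
d=ctrl.get_image('side');cv2.imwrite('pics/g3.png',cv2.resize(d['img'][100:220,200:300,::-1],None,fx=5,fy=5,interpolation=cv2.INTER_CUBIC))
lf()
E
```

```text
clock: 10.7
eef_pos: [599.7, 73.9, 324.7]
tool_rot: [-3.141, -0.003, 0.101]
force: [-5.2, 0.4, 0.4]
width: 9.5
t 10.7 pos [599.7  73.9 324.7] loc [ 2.330e+01 -1.000e-01  3.247e+02] rot [-3.141e+00 -3.000e-03  1.010e-01] F [-5.2  0.4  0.4] w 9.5 j [ 0.11  0.5  -0.45  1.52  0.23  1.17 -0.28]
th 1.2151 R 241.8 Ft -4.7 Fr -2.2
t 10.75 pos [599.8  74.  324.7] loc [ 2.330e+01 -1.000e-01  3.247e+02] rot [-3.141e+00 -3.000e-03  1.010e-01] F [-4.  -0.5  0.4] w 9.4 j [ 0.11  0.5  -0.45  1.52  0.23  1.17 -0.28]
th 1.2153 R 241.8 Ft -3.6 Fr -1.8
```

View pics/g3.png

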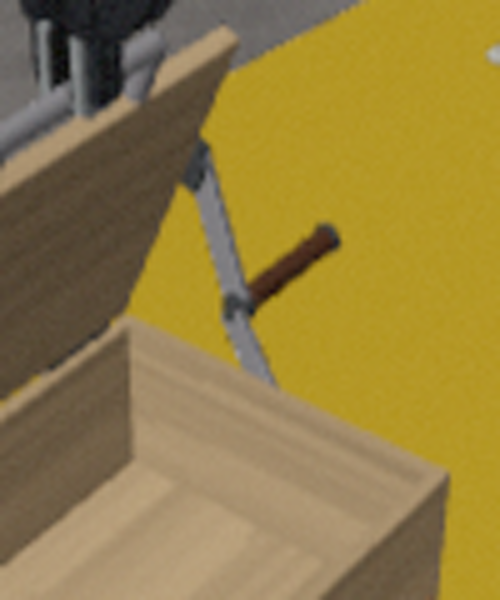

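```bash
python3 -m creep '-0.04 0 0.015 0 0 0 1; -0.08 0 0.03 0 0 0 1; -0.12 0 0.046 0 0 0 1; -0.16 0 0.062 0 0 0 1; -0.16 0 0.062 0 0 0 1'; python3 - <<'E'
from h import *
import cv2
lf()
d=ctrl.get_image('side');cv2.imwrite('pics/g4.png',cv2.resize(d['img'][100:220,200:300,::-1],None,fx=5,fy=5,interpolation=cv2.INTER_CUBIC))
lf()
E
```

```text
clock: 11.17
eef_pos: [593.6, 73.3, 322.3]
tool_rot: [-3.141, -0.004, 0.101]
force: [-1.3, -0.1, -2.4]
width: 9.5
t 11.17 pos [593.6  73.3 322.3] loc [ 1.710e+01 -1.000e-01  3.223e+02] rot [-3.141 -0.004  0.101] F [-1.3 -0.1 -2.4] w 9.5 j [ 0.11  0.49 -0.45  1.54  0.23  1.16 -0.28]
th 1.1876 R 241.8 Ft -2.1 Fr 1.8
t 11.22 pos [593.6  73.3 322.3] loc [ 1.710e+01 -1.000e-01  3.223e+02] rot [-3.141 -0.004  0.101] F [-1.1  0.6 -4. ] w 9.5 j [ 0.11  0.49 -0.45  1.54  0.23  1.16 -0.28]
th 1.1877 R 241.8 Ft -2.5 Fr 3.3
```

View pics/g4.png

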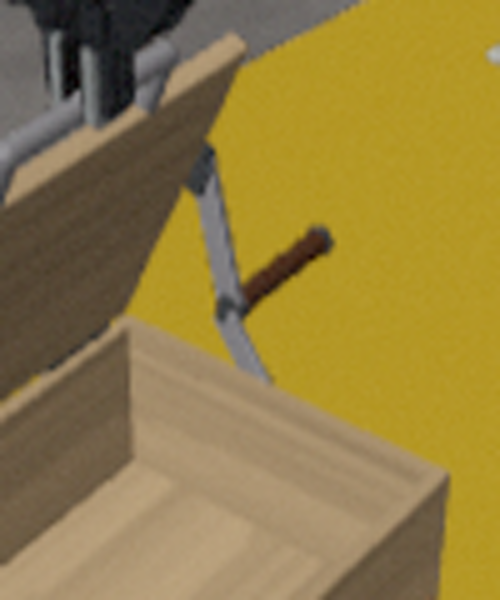

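Knee is going over to the hinge side (peg end now at ~(320,240) in the crop), which is the locked branch. I'll keep lowering until the stay takes the weight.

```bash
python3 -m creep '-0.04 0 0.016 0 0 0 1; -0.08 0 0.032 0 0 0 1; -0.12 0 0.048 0 0 0 1; -0.12 0 0.048 0 0 0 1'; python3 - <<'E'
from h import *
lf()
E
```

```text
clock: 11.55
eef_pos: [590.1, 73.0, 320.9]
tool_rot: [-3.141, -0.007, 0.101]
force: [4.1, 2.2, -5.2]
width: 9.5
t 11.55 pos [590.1  73.  320.9] loc [ 1.360e+01 -1.000e-01  3.209e+02] rot [-3.141 -0.007  0.101] F [ 4.1  2.2 -5.2] w 9.5 j [ 0.12  0.49 -0.45  1.55  0.23  1.14 -0.28]
th 1.1722 R 241.8 Ft 1.7 Fr 6.4
```

```bash
python3 -m creep '0 0 0 0 0 0 0.9; 0 0 0 0 0 0 0.8; 0 0 0 0 0 0 0.7; 0 0 0 0 0 0 0.6; 0 0 0 0 0 0 0.6'; python3 - <<'E'
from h import *
import cv2
lf()
d=ctrl.get_image('side');cv2.imwrite('pics/g5.png',cv2.resize(d['img'][100:220,200:300,::-1],None,fx=5,fy=5,interpolation=cv2.INTER_CUBIC))
d=ctrl.get_image('wrist');cv2.imwrite('pics/g6.png',d['img'][:,:,::-1])
lf()
E
```

```text
clock: 11.97
eef_pos: [588.4, 72.6, 321.0]
tool_rot: [3.141, -0.003, 0.101]
force: [-0.6, -0.3, 0.4]
width: 34.0
t 11.97 pos [588.4  72.6 321. ] loc [ 1.19e+01 -3.00e-01  3.21e+02] rot [ 3.141e+00 -3.000e-03  1.010e-01] F [-0.6 -0.3  0.4] w 34.0 j [ 0.12  0.49 -0.45  1.56  0.23  1.15 -0.28]
th 1.1658 R 242.6 Ft -0.4 Fr -0.6
t 12.07 pos [588.5  72.6 320.9] loc [ 1.200e+01 -3.000e-01  3.209e+02] rot [ 3.141e+00 -3.000e-03  1.010e-01] F [ 0.5 -0.2  0.3] w 34.0 j [ 0.12  0.49 -0.45  1.56  0.23  1.15 -0.28]
th 1.1661 R 242.5 Ft 0.6 Fr -0.1
```

View pics/g5.png

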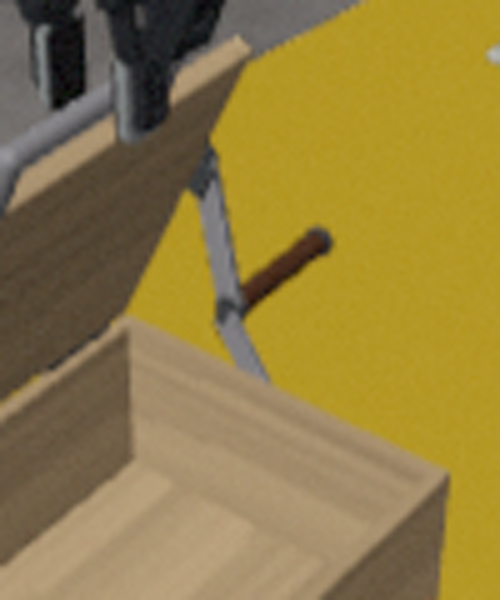

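View pics/g6.png

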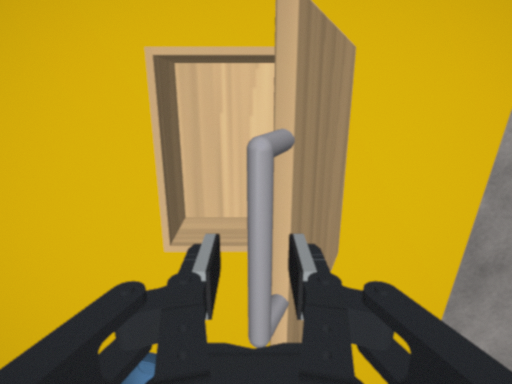

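```bash
python3 -m creep '0 0 -0.5 0 0 0 0.6; 0 0 -1 0 0 0 0.6; 0 0 -1.6 0 0 0 0.5; -0.3 0 -1.7 0 0 0 0.4'; python3 - <<'E'
from h import *
lf();print(go([476,360,190],Rdown(1.83)),go([520,250,330],Rdown(1.2)))
E
```

```text
clock: 12.4
eef_pos: [579.3, 72.3, 392.3]
tool_rot: [-3.14, -0.011, 0.1]
force: [0.7, 0.3, 0.0]
width: 51.0
t 12.4 pos [579.3  72.3 392.3] loc [2.800e+00 2.000e-01 3.923e+02] rot [-3.14  -0.011  0.1  ] F [0.7 0.3 0. ] w 51.0 j [ 0.13  0.42 -0.47  1.46  0.19  1.29 -0.25]
th 1.2291 R 312.3 Ft 0.6 Fr 0.2
[-1.906, -7.41, 5.045, 0.489, -0.512, -99.108] [-1.048, -4.568, 1.551, 0.283, -0.591, -63.013]
```

```bash
python3 -m creep '-0.2 -0.7 0 0 0 -7 0.3; -0.4 -1.5 0 0 0 -14 0.2; -0.6 -2.3 0 0 0 -21 0.2; -0.8 -3.1 0 0 0 -28 0.2; -1 -3.9 0 0 0 -35 0.2; -1.2 -4.7 0.2 0 0 -42 0.2; -1.4 -5.5 0.6 0 0 -49 0.2; -1.6 -6.2 1.1 0 0 -56 0.2; -1.8 -6.8 1.6 0 0 -63 0.2; -1.9 -7.2 2.2 0 0 -70 0.2'; python3 - <<'E'
from h import *
st();print(go([476,360,190],Rdown(1.83)))
E
```

```text
clock: 13.23
eef_pos: [470.4, 353.9, 300.8]
tool_rot: [3.138, -0.004, 1.332]
force: [0.3, -0.1, 0.5]
width: 68.3
t 13.23 pos [470.4 353.9 300.8] loc [-77.7 291.2 300.8] rot [ 3.138 -0.004  1.332] F [ 0.3 -0.1  0.5] w 68.3 j [-0.22  0.56 -0.78  1.59  0.42  1.15  0.25]
[0.171, 0.091, 2.77, 0.26, -0.179, -28.54]
```

```bash
python3 -m creep '0.17 0.09 0.6 0 0 -7 0.2; 0.17 0.09 1.2 0 0 -14 0.2; 0.17 0.09 1.8 0 0 -21 0.2; 0.17 0.09 2.4 0 0 -28 0.2; 0.17 0.09 2.4 0 0 -28.4 0.2; 0.17 0.09 2.4 0 0 -28.4 0.2'; python3 - <<'E'
from h import *
import cv2
s=st();d=ctrl.get_image('wrist');cv2.imwrite('pics/j.png',d['img'][:,:,::-1]);c=wristcam(s)
print(proj(c,[476,360,75]),proj(c,[476,360,0]))
for b in ctrl.boxes_of('wrist','jar'):print(b)
E
```

```text
clock: 13.73
eef_pos: [477.4, 355.6, 203.7]
tool_rot: [3.141, 0.001, 1.815]
force: [-0.6, -0.2, 0.1]
width: 68.1
t 13.73 pos [477.4 355.6 203.7] loc [-70.5 292.2 203.7] rot [3.141e+00 1.000e-03 1.815e+00] F [-0.6 -0.2  0.1] w 68.1 j [-0.19  0.71 -0.84  1.69  0.6   1.02  0.58]
[258.05686525 180.56074508] [257.25346867 162.56098017]
{'rect': [160.2, 81.0, 223.2, 135.2], 'score': 0.95}
{'rect': [270.3, 58.0, 324.0, 105.6], 'score': 0.83}
{'rect': [240.2, 144.3, 282.3, 202.4], 'score': 0.81}
{'rect': [270.1, 222.4, 311.6, 284.9], 'score': 0.7}
```

View pics/j.png

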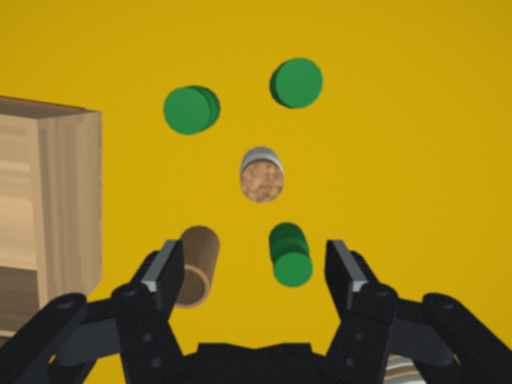

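```bash
python3 - <<'E'
from h import *
print(tri([('side',(157,311.25)),('top',(128.7,218))])[0])
st();print(go([475.2,363,22],Rdown(1.83)))
E
```

```text
[475.82416337 360.10849285  73.59411547]
t 13.83 pos [478.4 357.  206. ] loc [-69.4 293.5 206. ] rot [ 3.136e+00 -1.000e-03  1.815e+00] F [0.2 0.1 0.3] w 68.1 j [-0.19  0.7  -0.84  1.69  0.6   1.02  0.58]
[0.162, -0.066, 4.599, 0.313, -0.039, -0.857]
```

```bash
python3 -m creep '0.15 -0.05 0.8 0 0 -0.8 0.2; 0.15 -0.05 1.6 0 0 -0.8 0.2; 0.15 -0.05 2.4 0 0 -0.8 0.2; 0.15 -0.05 3 0 0 -0.8 0.2; 0.15 -0.05 3 0 0 -0.8 0.2'; python3 - <<'E'
from h import *
import cv2
s=st();d=ctrl.get_image('wrist');cv2.imwrite('pics/j2.png',d['img'][:,:,::-1]);c=wristcam(s)
print(proj(c,[475.3,362.5,75]));print(go([475.2,362.5,22],Rdown(1.83)))
E
```

```text
clock: 14.25
eef_pos: [473.9, 359.7, 81.8]
tool_rot: [-3.141, 0.004, 1.83]
force: [-0.8, -1.0, 0.5]
width: 68.5
t 14.25 pos [473.9 359.7  81.8] loc [-73.6 296.7  81.8] rot [-3.141  0.004  1.83 ] F [-0.8 -1.   0.5] w 68.5 j [-0.27  0.85 -0.72  1.78  0.76  0.81  0.46]
[256.50401782 247.3926394 ]
[0.031, 0.018, 1.555, 0.133, 0.11, 0.034]
```

View pics/j2.png

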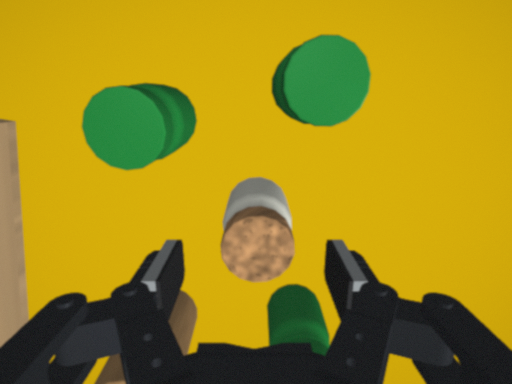

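```bash
python3 -m creep '0.05 -0.01 0.5 0 0 0 0.2; 0.05 -0.01 1 0 0 0 0.2; 0.05 -0.01 1.3 0 0 0 0.2; 0.05 -0.01 1.54 0 0 0 0.2; 0.05 -0.01 1.54 0 0 0 0.2; 0.05 -0.01 1.54 0 0 0 0.35; 0.05 -0.01 1.54 0 0 0 0.45; 0.05 -0.01 1.54 0 0 0 0.6; 0.05 -0.01 1.54 0 0 0 0.6; 0.05 -0.01 1.54 0 0 0 0.6'; python3 - <<'E'
from h import *
st()
E
```

```text
clock: 15.13
eef_pos: [475.0, 363.3, 24.5]
tool_rot: [3.136, 0.001, 1.831]
force: [-1.4, -2.2, 5.8]
width: 41.8
t 15.13 pos [475.  363.3  24.5] loc [-72.1 300.2  24.5] rot [3.136e+00 1.000e-03 1.831e+00] F [-1.4 -2.2  5.8] w 41.8 j [-0.31  0.93 -0.65  1.8   0.85  0.71  0.39]
```

```bash
python3 -m creep '0 0 -0.3 0 0 0 0.7; 0 0 -0.8 0 0 0 0.7; 0 0 -1.6 0 0 0 0.7; 0 0 -2.5 0 0 0 0.7; 0 0 -3.4 0 0 0 0.7; 0 0 -4.2 0 0 0 0.7; 0 0 -4.4 0 0 0 0.7'; python3 - <<'E'
from h import *
st();print(go(W([-52,30,200]),Rdown(1.67)),W([-52,30,200]))
E
```

```text
clock: 15.72
eef_pos: [474.7, 366.3, 205.3]
tool_rot: [3.13, -0.004, 1.833]
force: [0.3, 1.0, -1.0]
width: 41.9
t 15.72 pos [474.7 366.3 205.3] loc [-72.2 303.2 205.3] rot [ 3.13  -0.004  1.833] F [ 0.3  1.  -1. ] w 41.9 j [-0.2   0.71 -0.84  1.69  0.61  1.01  0.57]
[-6.821, -0.608, 0.096, 0.639, -0.308, 9.317] [521.82205547  96.4670959  200.        ]
```

```bash
python3 -m creep '-0.4 -0.04 0 0 0 1 0.7; -1.1 -0.1 0 0 0 2 0.7; -2 -0.2 0 0 0 3 0.7; -2.9 -0.3 0 0 0 4 0.7; -3.8 -0.4 0 0 0 5 0.7; -4.7 -0.45 0 0 0 6.5 0.7; -5.6 -0.5 0 0 0 8 0.7; -6.3 -0.55 0.1 0.3 -0.3 9 0.7; -6.7 -0.6 0.1 0.6 -0.3 9.3 0.7; -6.8 -0.6 0.1 0.6 -0.3 9.3 0.7'; python3 - <<'E'
from h import *
import cv2
st();d=ctrl.get_image('side');cv2.imwrite('pics/k.png',cv2.resize(d['img'][60:300,110:350,::-1],None,fx=2.5,fy=2.5,interpolation=cv2.INTER_CUBIC))
s=st();print(go(W([-52,30,200]),Rdown(1.67)))
E
```

```text
clock: 16.55
eef_pos: [520.6, 89.7, 194.2]
tool_rot: [-3.133, 0.009, 1.664]
force: [0.1, -0.3, -1.5]
width: 42.1
t 16.55 pos [520.6  89.7 194.2] loc [-53.9  23.4 194.2] rot [-3.133  0.009  1.664] F [ 0.1 -0.3 -1.5] w 42.1 j [ 0.31  0.63 -0.84  1.87  0.59  0.92  0.85]
t 16.6 pos [520.7  91.4 194.5] loc [-53.6  25.1 194.5] rot [-3.134  0.007  1.666] F [ 0.8  0.1 -1.7] w 41.5 j [ 0.31  0.63 -0.84  1.87  0.59  0.92  0.85]
[0.121, 0.039, -0.139, -0.427, 0.424, -0.253]
```

View pics/k.png

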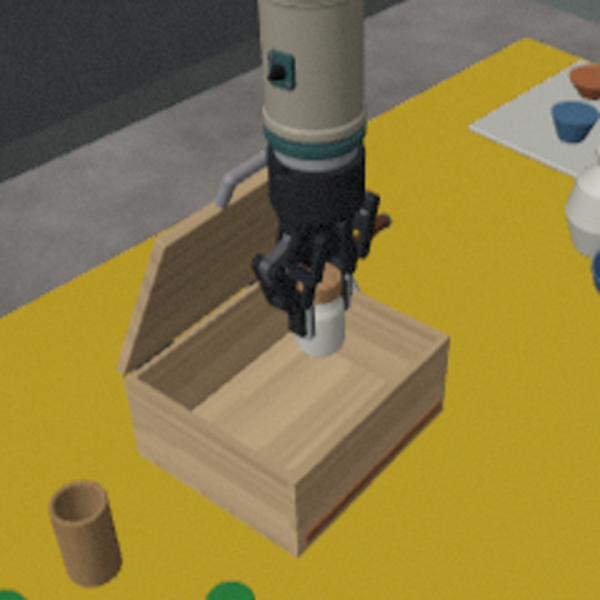

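```bash
python3 -m creep '0.1 0.12 0.5 -0.4 0.4 0 0.7; 0.1 0.12 1.2 -0.4 0.4 0 0.7; 0.1 0.12 1.9 -0.4 0.4 0 0.7; 0.1 0.12 2.5 -0.4 0.4 0 0.7; 0.1 0.12 3 -0.4 0.4 0 0.7; 0.1 0.12 3.4 -0.4 0.4 0 0.7; 0.1 0.12 3.7 -0.4 0.4 0 0.7; 0.1 0.12 3.85 -0.4 0.4 0 0.7; 0.1 0.12 3.9 -0.4 0.4 0 0.7; 0.1 0.12 3.9 -0.4 0.4 0 0.7'; python3 - <<'E'
from h import *
s=st();print(go(W([-50,30,32.5]),Rdown(1.67)))
E
```

```text
clock: 17.43
eef_pos: [524.1, 98.7, 39.0]
tool_rot: [3.141, -0.002, 1.671]
force: [-0.4, -0.5, -2.5]
width: 42.0
t 17.43 pos [524.1  98.7  39. ] loc [-49.5  32.   39. ] rot [ 3.141e+00 -2.000e-03  1.671e+00] F [-0.4 -0.5 -2.5] w 42.0 j [ 0.16  0.84 -0.62  1.97  0.86  0.61  0.62]
[-0.05, -0.013, 0.162, 0.048, -0.086, 0.038]
```

```bash
python3 -m creep '0 0 0.05 0 0 0 0.7; 0 0 0.1 0 0 0 0.7; 0 0 0.14 0 0 0 0.7; 0 0 0.16 0 0 0 0.7; 0 0 0.16 0 0 0 0.7'; python3 - <<'E'
from h import *
s=st()
E
```

```text
clock: 17.85
eef_pos: [524.3, 97.7, 32.6]
tool_rot: [3.141, -0.001, 1.67]
force: [0.8, -0.1, -2.5]
width: 42.2
t 17.85 pos [524.3  97.7  32.6] loc [-49.5  31.   32.6] rot [ 3.141e+00 -1.000e-03  1.670e+00] F [ 0.8 -0.1 -2.5] w 42.2 j [ 0.15  0.85 -0.61  1.98  0.87  0.6   0.61]
```

No contact yet; I'll keep creeping down.

```bash
python3 -m creep '0 0 0.02 0 0 0 0.7; 0 0 0.04 0 0 0 0.7; 0 0 0.04 0 0 0 0.7'
```

```text
clock: 18.1
eef_pos: [524.2, 97.7, 32.4]
tool_rot: [3.14, 0.0, 1.67]
force: [-3.5, -1.0, 12.8]
width: 41.9
```

```bash
python3 -m creep '0 0 0.02 0 0 0 0.7; 0 0 0.03 0 0 0 0.7; 0 0 0.03 0 0 0 0.7'
```

```text
clock: 18.35
eef_pos: [524.3, 97.8, 32.3]
tool_rot: [3.139, 0.001, 1.67]
force: [-6.0, -2.7, 24.2]
width: 41.7
```

```bash
python3 -m creep '0 0 -0.05 0 0 0 0.7; 0 0 -0.06 0 0 0 0.45; 0 0 -0.06 0 0 0 0.3; 0 0 -0.06 0 0 0 0.25; 0 0 -0.06 0 0 0 0.25; 0 0 -0.4 0 0 0 0.25; 0 0 -1 0 0 0 0.25; 0 0 -2 0 0 0 0.25; 0 0 -3 0 0 0 0.25; 0 0 -4 0 0 0 0.25'; python3 - <<'E'
from h import *
import cv2
s=st();d=ctrl.get_image('wrist');cv2.imwrite('pics/m.png',d['img'][:,:,::-1])
d=ctrl.get_image('side');cv2.imwrite('pics/m2.png',cv2.resize(d['img'][60:300,110:350,::-1],None,fx=2.5,fy=2.5,interpolation=cv2.INTER_CUBIC))
E
```

```text
clock: 19.18
eef_pos: [523.3, 97.8, 190.7]
tool_rot: [-3.14, -0.002, 1.67]
force: [1.5, -0.1, -0.4]
width: 63.9
t 19.18 pos [523.3  97.8 190.7] loc [-50.4  31.2 190.7] rot [-3.14e+00 -2.00e-03  1.67e+00] F [ 1.5 -0.1 -0.4] w 63.9 j [ 0.3   0.64 -0.84  1.87  0.6   0.9   0.84]
```

View pics/m.png

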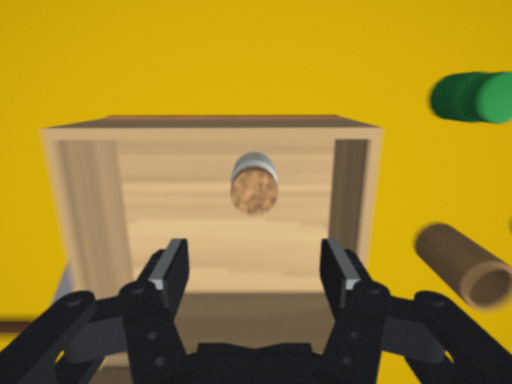

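View pics/m2.png

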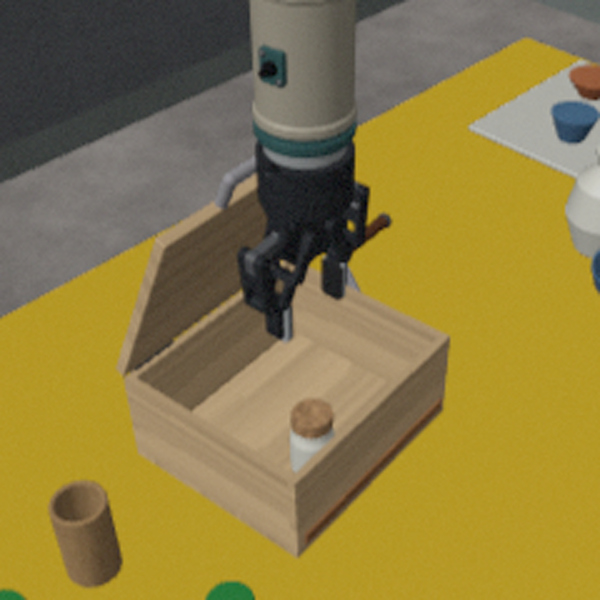

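```bash
python3 - <<'E'
from h import *
print(go(W([-70,31,300]),Rdown(1.67)),go(W([-60,-220,300]),Rdown(0.0993,np.radians(20))),W([-60,-220,300]))
E
```

```text
[-0.036, -0.569, -2.627, 0.635, -0.179, -0.016] [-6.311, -0.317, -2.644, 16.053, 15.06, 89.109] [ 538.64568736 -153.09445044  300.        ]
```

```bash
python3 -m creep '0 -0.2 -0.7 0 0 3 0.25; -0.1 -0.4 -1.5 0 0 8 0.25; -0.5 -0.5 -2.2 0 0 15 0.25; -1.2 -0.5 -2.6 0 0 22 0.25; -2 -0.5 -2.6 0 0 29 0.25; -2.9 -0.5 -2.6 0 0 36 0.25; -3.8 -0.5 -2.6 0 0 43 0.25; -4.7 -0.4 -2.6 0 0 50 0.25; -5.6 -0.3 -2.6 0 0 57 0.25; -6.2 -0.3 -2.6 0 0 64 0.25'; python3 - <<'E'
from h import *
s=st();print(go(W([-20,-225,270]),Rdown(0.0993,np.radians(20))))
E
```

```text
clock: 20.12
eef_pos: [536.5, -155.0, 292.4]
tool_rot: [3.141, 0.001, 0.543]
force: [0.3, 0.8, 0.6]
width: 64.3
t 20.12 pos [ 536.5 -155.   292.4] loc [ -62.3 -221.7  292.4] rot [3.141e+00 1.000e-03 5.430e-01] F [0.3 0.8 0.6] w 64.3 j [ 0.63  0.48 -0.6   1.69  0.31  1.07  0.47]
[0.919, 0.528, 0.559, 19.699, 4.463, 25.147]
```

```bash
python3 -m creep '0.2 0.1 0.1 4 1 5 0.4; 0.5 0.3 0.3 8 2 10 0.5; 0.7 0.4 0.4 12 2.5 15 0.55; 0.9 0.5 0.55 16 3.5 20 0.55; 0.92 0.53 0.56 19.7 4.5 25.1 0.55; 0.92 0.53 0.56 19.7 4.5 25.1 0.55; 0.92 0.53 0.56 19.7 4.5 25.1 0.55'; python3 - <<'E'
from h import *
import cv2
s=st();d=ctrl.get_image('wrist');cv2.imwrite('pics/n.png',d['img'][:,:,::-1]);c=wristcam(s)
for a in (50,55,60):
  k=np.array([-4,55])+88*np.array([np.cos(np.radians(a)),np.sin(np.radians(a))]);print(a,k,proj(c,W([k[0],-215,k[1]])),proj(c,W([k[0],-190,k[1]])),proj(c,W([k[0],-142,k[1]])))
d=ctrl.get_image('side');cv2.imwrite('pics/n2.png',cv2.resize(d['img'][100:220,200:320,::-1],None,fx=5,fy=5,interpolation=cv2.INTER_CUBIC))
d=ctrl.get_image('top');cv2.imwrite('pics/n3.png',cv2.resize(d['img'][120:240,220:340,::-1],None,fx=5,fy=5,interpolation=cv2.INTER_CUBIC))
E
```

```text
clock: 20.7
eef_pos: [578.2, -150.3, 269.4]
tool_rot: [-2.791, 0.0, 0.11]
force: [0.4, 0.2, -0.1]
width: 38.4
t 20.7 pos [ 578.2 -150.3  269.4] loc [ -20.4 -221.1  269.4] rot [-2.791  0.     0.11 ] F [ 0.4  0.2 -0.1] w 38.4 j [ 0.72  0.67 -0.59  1.48  0.02  1.19  0.32]
50 [ 52.56530965 122.41191099] [327.97087696 222.79529022] [327.909633   197.09938519] [327.79341371 148.33768667]
55 [ 46.4747264 127.0853799] [322.76235915 223.0113472 ] [322.7214201  196.91680279] [322.64374639 147.40758808]
60 [ 40.         131.21023553] [316.8654565  223.19691555] [316.84834556 196.74021363] [316.81588627 146.55212835]
```

View pics/n.png

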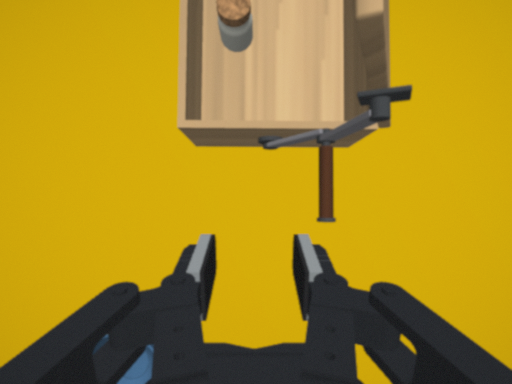

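View pics/n2.png

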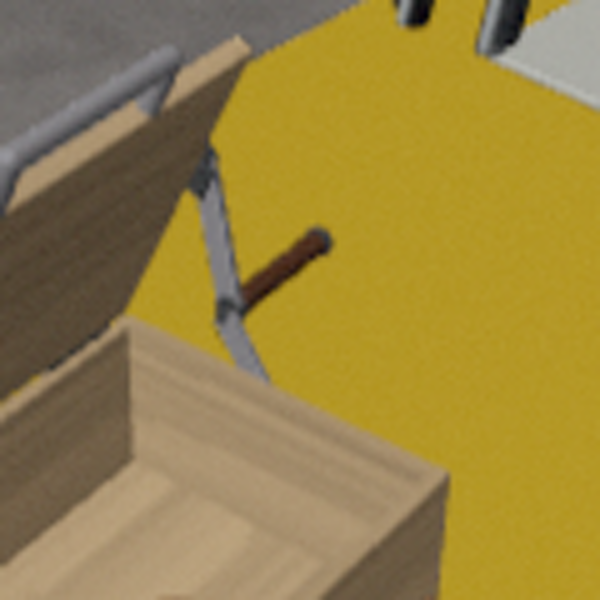

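View pics/n3.png

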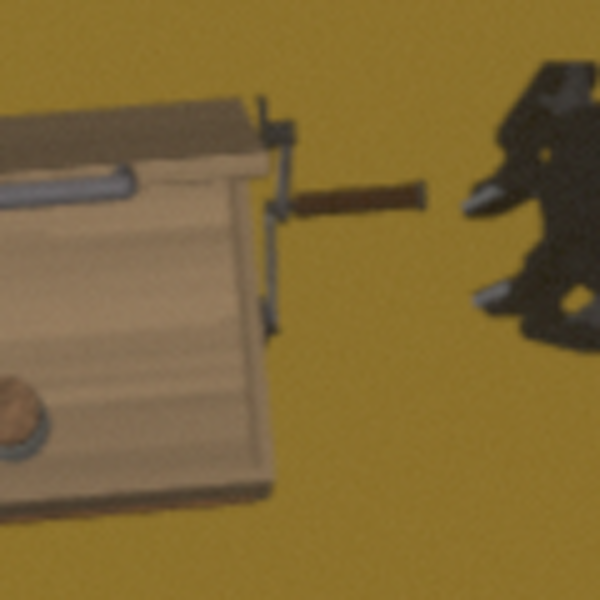

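```bash
python3 - <<'E'
from h import *
s=ctrl.read_state()
print(s['eef_pos'])
s=dict(s);s['eef_pos']=np.array([578.2,-150.3,269.4]);s['tool_rot']=np.array([-2.791,0,.11]);c=wristcam(s)
e,r=tri([(c,(326,219.5)),('side',(263.8,148)),('top',(304.8,159))]);print('end',L(e),r)
e,r=tri([(c,(326,145)),('side',(200+240/5,100+303/5)),('top',(220+295/5,120+206/5))]);print('base',L(e),r)
e,r=tri([(c,(268,144)),('top',(220+270/5,120+325/5))]);print('pivot',L(e),r)
st();print(go(W([44,-184,220]),Rdown(0.0993,np.radians(20))))
E
```

```text
[ 578.92377488 -147.47927226  271.61386754]
end [  47.75243289 -213.54293954  126.26735371] [array([-2.2,  1.9]), array([-0.7, -0.2]), array([-0.4, -0. ])]
base [  47.26917218 -141.33878935  126.49479387] [array([-2.8,  1.8]), array([-0.9, -0.4]), array([-0.3, -0. ])]
pivot [  -4.59169089 -125.67096675   54.87045585] [array([-1.1,  0.6]), array([-0.3, -0.4])]
t 20.85 pos [ 578.9 -147.5  271.6] loc [ -19.4 -218.4  271.6] rot [-2.792 -0.003  0.114] F [-0.   0.8  1. ] w 38.4 j [ 0.71  0.67 -0.59  1.49  0.02  1.19  0.32]
[1.593, -0.342, 1.503, -0.055, 0.146, 0.836]
```

```bash
python3 - <<'E'
from h import *
print(go(W([48.5,-211,183]),Rdown(0.0993,np.radians(20))))
E
```

```text
[1.693, 0.611, 2.14, -0.055, 0.146, 0.836]
```

```bash
python3 -m creep '0.5 0.2 0.6 0 0.1 0.8 0.55; 1.1 0.4 1.3 0 0.1 0.8 0.55; 1.6 0.6 1.9 0 0.1 0.8 0.55; 1.69 0.6 2.14 0 0.1 0.8 0.55; 1.69 0.6 2.14 0 0.1 0.8 0.55; 1.69 0.6 2.14 0 0.1 0.8 0.55'; python3 - <<'E'
from h import *
import cv2
s=st();d=ctrl.get_image('wrist');cv2.imwrite('pics/o.png',d['img'][:,:,::-1]);c=wristcam(s)
print(proj(c,W([47.5,-214,126.4])),proj(c,W([47.5,-190,126.4])),proj(c,W([47.5,-142,126.4])))
st();print(go(W([48.5,-183.5,108]),Rdown(0.0993,np.radians(20))))
E
```

```text
clock: 21.35
eef_pos: [645.1, -133.5, 183.3]
tool_rot: [-2.791, 0.002, 0.099]
force: [0.7, 0.0, 1.2]
width: 38.1
t 21.35 pos [ 645.1 -133.5  183.3] loc [  47.8 -211.1  183.3] rot [-2.791e+00  2.000e-03  9.900e-02] F [0.7 0.  1.2] w 38.1 j [ 0.61  0.83 -0.54  1.4   0.07  1.1   0.27]
[252.09856342 242.52771904] [252.04035396 207.38850264] [251.92585089 138.26660178]
t 21.4 pos [ 645.4 -134.5  184.1] loc [  48.1 -212.   184.1] rot [-2.792  0.     0.098] F [ 0.1 -0.6  0.7] w 38.5 j [ 0.61  0.83 -0.54  1.4   0.07  1.1   0.27]
[0.01, -0.018, 2.033, -0.047, -0.018, -0.098]
```

View pics/o.png

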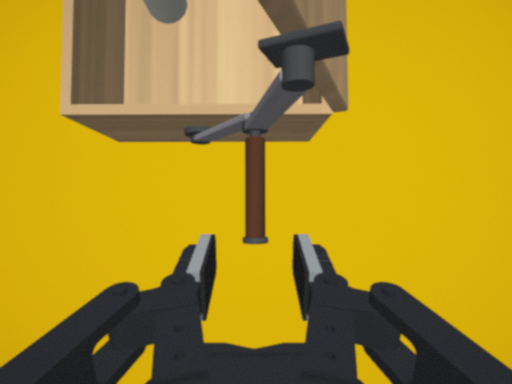

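```bash
python3 -m creep '0.02 -0.01 0.4 0 0 0 0.55; 0.02 -0.01 0.9 0 0 0 0.55; 0.02 -0.01 1.4 0 0 0 0.55; 0.02 -0.01 1.8 0 0 0 0.6; 0.02 -0.01 2.03 0 0 0 0.6; 0.02 -0.01 2.03 0 0 0 0.6; 0.02 -0.01 2.03 0 0 0 0.6'; python3 - <<'E'
from h import *
import cv2
s=st();d=ctrl.get_image('wrist');cv2.imwrite('pics/p.png',d['img'][:,:,::-1])
st();print(go(W([48.5,-183.5,108]),Rdown(0.0993,np.radians(20))))
E
```

```text
clock: 21.98
eef_pos: [643.9, -107.3, 107.7]
tool_rot: [-2.792, 0.0, 0.096]
force: [-0.4, -0.7, 0.2]
width: 34.0
t 21.98 pos [ 643.9 -107.3  107.7] loc [  49.3 -184.8  107.7] rot [-2.792  0.     0.096] F [-0.4 -0.7  0.2] w 34.0 j [ 0.57  0.9  -0.53  1.49  0.09  0.93  0.25]
t 22.03 pos [ 644.4 -107.5  108.1] loc [  49.7 -185.1  108.1] rot [-2.792e+00 -1.000e-03  9.500e-02] F [0.1 0.4 0.5] w 34.0 j [ 0.57  0.9  -0.53  1.49  0.09  0.93  0.25]
[-0.031, -0.037, 0.015, -0.022, -0.123, -0.194]
```

View pics/p.png

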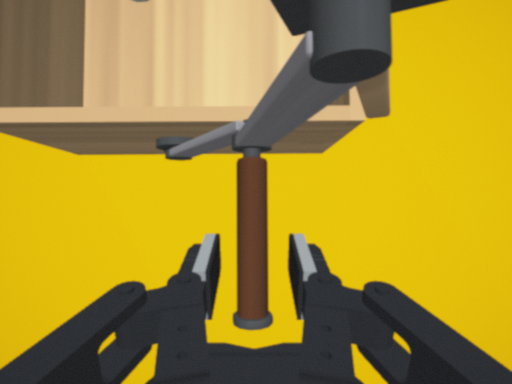

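```bash
python3 -m creep '-0.03 0 0 0 0 0 0.75; -0.03 0 0 0 0 0 0.85; -0.03 0 0 0 0 0 1; -0.03 0 0 0 0 0 1; -0.03 0 0 0 0 0 1; -0.03 0 0 0 0 0 1'; python3 - <<'E'
from h import *
import cv2
s=st();d=ctrl.get_image('wrist');cv2.imwrite('pics/q.png',d['img'][:,:,::-1])
E
```

```text
clock: 22.53
eef_pos: [643.1, -107.6, 107.3]
tool_rot: [-2.792, -0.0, 0.096]
force: [-0.6, -1.9, 6.1]
width: 12.1
t 22.53 pos [ 643.1 -107.6  107.3] loc [  48.4 -185.1  107.3] rot [-2.792 -0.     0.096] F [-0.6 -1.9  6.1] w 12.1 j [ 0.57  0.9  -0.53  1.49  0.09  0.93  0.25]
```

View pics/q.png

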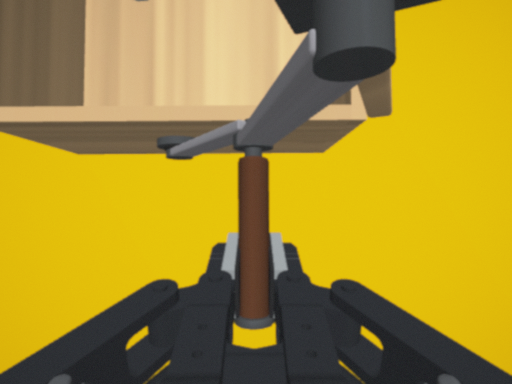

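```bash
cat >> h.py <<'E'
PV=np.array([-4.6,55.])
def tab(a0,angs,dr=0,phi=np.radians(20)):
    for a in angs:
        A,B=np.radians(a),np.radians(a0)
        dx=2.2*(np.cos(A)-np.cos(B))+dr/40*np.cos(A);dz=2.2*(np.sin(A)-np.sin(B))+dr/40*np.sin(A)
        print(a,'%.3f %.3f %.3f'%(dx,-np.sin(phi)*dz,-np.cos(phi)*dz))
K0=None
def kf():
    s=st();l=L(s['eef_pos']);k=np.array([l[0]-0.7,l[2]+18.7])-PV;a=np.arctan2(k[1],k[0]);F=s['force'];Fc=L(F+CH['p'])
    print('alpha',round(np.degrees(a),1),'R',round(np.hypot(*k),1),'Fr',round(Fc[0]*np.cos(a)+Fc[2]*np.sin(a),1),'Ft(fold+)',round(-Fc[0]*np.sin(a)+Fc[2]*np.cos(a),1),'Fy',round(Fc[1],1))
E
python3 - <<'E'
from h import *
kf();tab(53.6,range(55,72,2))
E
```

```text
t 22.58 pos [ 643.1 -107.5  107.3] loc [  48.5 -185.   107.3] rot [-2.792 -0.     0.096] F [-0.1 -2.8  5.7] w 12.1 j [ 0.57  0.9  -0.53  1.49  0.09  0.93  0.25]
alpha 53.6 R 88.2 Fr 4.4 Ft(fold+) 3.6 Fy -2.7
55 -0.044 -0.011 -0.029
57 -0.107 -0.025 -0.070
59 -0.172 -0.039 -0.108
61 -0.239 -0.052 -0.144
63 -0.307 -0.065 -0.178
65 -0.376 -0.076 -0.210
67 -0.446 -0.087 -0.239
69 -0.517 -0.097 -0.266
71 -0.589 -0.106 -0.291
```

```bash
python3 -m creep '-0.044 -0.011 -0.029 0 0 0 1; -0.107 -0.025 -0.07 0 0 0 1; -0.172 -0.039 -0.108 0 0 0 1; -0.24 -0.052 -0.144 0 0 0 1'; python3 - <<'E'
from h import *
kf()
E
```

```text
clock: 22.92
eef_pos: [634.4, -108.5, 112.8]
tool_rot: [-2.792, -0.002, 0.094]
force: [4.6, -1.9, 2.5]
width: 12.0
t 22.92 pos [ 634.4 -108.5  112.8] loc [  39.8 -185.1  112.8] rot [-2.792e+00 -2.000e-03  9.400e-02] F [ 4.6 -1.9  2.5] w 12.0 j [ 0.59  0.89 -0.53  1.51  0.09  0.92  0.25]
alpha 60.3 R 88.0 Fr 4.3 Ft(fold+) -2.6 Fy -2.3
```

```bash
python3 -c "
from h import *
tab(61,range(63,80,2))"; python3 -m creep '-0.068 -0.013 -0.034 0 0 0 1; -0.137 -0.024 -0.066 0 0 0 1; -0.207 -0.035 -0.095 0 0 0 1; -0.278 -0.045 -0.122 0 0 0 1'; python3 - <<'E'
from h import *
kf()
E
```

```text
63 -0.068 -0.012 -0.034
65 -0.137 -0.024 -0.066
67 -0.207 -0.035 -0.095
69 -0.278 -0.044 -0.122
71 -0.350 -0.053 -0.147
73 -0.423 -0.061 -0.169
75 -0.497 -0.069 -0.189
77 -0.572 -0.075 -0.206
79 -0.647 -0.081 -0.221
clock: 23.25
eef_pos: [622.2, -109.6, 118.2]
tool_rot: [-2.792, -0.0, 0.095]
force: [4.1, -2.9, 2.8]
width: 12.2
t 23.25 pos [ 622.2 -109.6  118.2] loc [  27.5 -185.   118.2] rot [-2.792 -0.     0.095] F [ 4.1 -2.9  2.8] w 12.2 j [ 0.6   0.87 -0.53  1.54  0.08  0.92  0.25]
alpha 69.0 R 87.7 Fr 4.0 Ft(fold+) -2.5 Fy -3.3
```

```bash
python3 -c "
from h import *
tab(69,range(71,92,2));"; python3 -m creep '-0.072 -0.009 -0.024 0 0 0 1; -0.145 -0.017 -0.047 0 0 0 1; -0.219 -0.024 -0.066 0 0 0 1; -0.294 -0.031 -0.084 0 0 0 1'; python3 - <<'E'
from h import *
kf()
E
```

```text
71 -0.072 -0.009 -0.025
73 -0.145 -0.017 -0.047
75 -0.219 -0.024 -0.067
77 -0.294 -0.031 -0.084
79 -0.369 -0.036 -0.099
81 -0.444 -0.041 -0.112
83 -0.520 -0.044 -0.122
85 -0.597 -0.047 -0.129
87 -0.673 -0.049 -0.134
89 -0.750 -0.050 -0.137
91 -0.827 -0.050 -0.137
clock: 23.58
eef_pos: [609.8, -110.9, 121.7]
tool_rot: [-2.792, 0.001, 0.096]
force: [2.1, -4.3, 4.4]
width: 12.3
t 23.58 pos [ 609.8 -110.9  121.7] loc [  15.  -185.   121.7] rot [-2.792e+00  1.000e-03  9.600e-02] F [ 2.1 -4.3  4.4] w 12.3 j [ 0.61  0.85 -0.54  1.58  0.08  0.91  0.26]
alpha 77.5 R 87.5 Fr 4.7 Ft(fold+) -0.7 Fy -4.5
```

```bash
python3 -c "
from h import *
tab(77.5,range(80,104,2),0.5);"; python3 -m creep '-0.093 -0.01 -0.027 0 0 0 1; -0.168 -0.014 -0.04 0 0 0 1; -0.244 -0.018 -0.05 0 0 0 1; -0.32 -0.021 -0.058 0 0 0 1; -0.397 -0.023 -0.063 0 0 0 1'; python3 - <<'E'
from h import *
import cv2
kf()
d=ctrl.get_image('side');cv2.imwrite('pics/r.png',cv2.resize(d['img'][80:280,130:330,::-1],None,fx=3,fy=3,interpolation=cv2.INTER_CUBIC))
E
```

```text
80 -0.092 -0.011 -0.029
82 -0.168 -0.015 -0.041
84 -0.245 -0.018 -0.049
86 -0.322 -0.020 -0.056
88 -0.399 -0.022 -0.059
90 -0.476 -0.022 -0.061
92 -0.553 -0.022 -0.059
94 -0.631 -0.020 -0.056
96 -0.707 -0.018 -0.049
98 -0.784 -0.015 -0.041
100 -0.860 -0.011 -0.029
102 -0.936 -0.006 -0.015
clock: 24.0
eef_pos: [592.8, -112.5, 123.6]
tool_rot: [-2.792, 0.004, 0.096]
force: [0.0, -5.0, 2.6]
width: 12.1
t 24.0 pos [ 592.8 -112.5  123.6] loc [  -2.1 -185.   123.6] rot [-2.792  0.004  0.096] F [ 0.  -5.   2.6] w 12.1 j [ 0.63  0.83 -0.54  1.62  0.08  0.89  0.27]
alpha 88.8 R 87.4 Fr 2.6 Ft(fold+) 0.5 Fy -5.0
```

View pics/r.png

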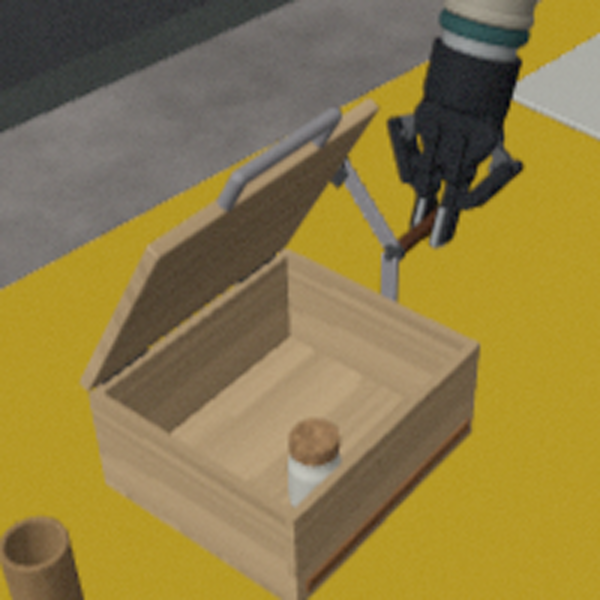

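```bash
python3 -c "
from h import *
tab(89,range(91,112,2),0.3);"
```

```text
91 -0.077 -0.003 -0.007
93 -0.154 -0.002 -0.005
95 -0.231 0.000 0.001
97 -0.307 0.003 0.008
99 -0.384 0.007 0.018
101 -0.460 0.011 0.031
103 -0.535 0.017 0.046
105 -0.610 0.023 0.063
107 -0.684 0.030 0.083
109 -0.757 0.038 0.106
111 -0.829 0.047 0.130
```

```bash
python3 -m creep '-0.077 0.01 -0.007 0 0 0 1; -0.154 0.02 -0.005 0 0 0 1; -0.231 0.025 0 0 0 0 1; -0.307 0.03 0.008 0 0 0 1; -0.384 0.035 0.018 0 0 0 1; -0.46 0.04 0.031 0 0 0 1'; python3 - <<'E'
from h import *
kf()
E
```

```text
clock: 24.55
eef_pos: [574.9, -114.4, 121.9]
tool_rot: [-2.791, 0.003, 0.097]
force: [-1.9, -3.9, 0.4]
width: 12.3
t 24.55 pos [ 574.9 -114.4  121.9] loc [ -20.1 -185.1  121.9] rot [-2.791  0.003  0.097] F [-1.9 -3.9  0.4] w 12.3 j [ 0.66  0.82 -0.55  1.67  0.08  0.86  0.28]
alpha 100.7 R 87.1 Fr 0.9 Ft(fold+) 2.2 Fy -3.7
```

```bash
python3 -c "
from h import *
tab(101,range(103,122,2),0.5);"
```

```text
103 -0.078 0.001 0.004
105 -0.153 0.008 0.021
107 -0.227 0.015 0.041
109 -0.301 0.023 0.064
111 -0.373 0.032 0.088
113 -0.445 0.042 0.116
115 -0.515 0.053 0.145
117 -0.585 0.064 0.177
119 -0.653 0.077 0.211
121 -0.720 0.090 0.247
```

```bash
python3 -m creep '-0.078 0.001 0.004 0 0 0 1; -0.153 0.012 0.021 0 0 0 1; -0.227 0.025 0.041 0 0 0 1; -0.301 0.033 0.064 0 0 0 1; -0.373 0.042 0.088 0 0 0 1; -0.445 0.052 0.116 0 0 0 1; -0.515 0.063 0.145 0 0 0 1; -0.585 0.074 0.177 0 0 0 1'; python3 - <<'E'
from h import *
kf()
tab(117,range(119,138,2),0.5)
E
```

```text
clock: 25.22
eef_pos: [552.3, -116.6, 114.3]
tool_rot: [-2.79, 0.002, 0.096]
force: [-0.8, -2.3, -5.7]
width: 12.2
t 25.22 pos [ 552.3 -116.6  114.3] loc [ -42.8 -185.   114.3] rot [-2.79e+00  2.00e-03  9.60e-02] F [-0.8 -2.3 -5.7] w 12.2 j [ 0.68  0.81 -0.55  1.73  0.08  0.81  0.29]
alpha 116.5 R 87.2 Fr -4.7 Ft(fold+) 3.5 Fy -2.3
119 -0.074 0.009 0.024
121 -0.141 0.022 0.060
123 -0.206 0.036 0.098
125 -0.270 0.051 0.139
127 -0.333 0.066 0.182
129 -0.394 0.082 0.226
131 -0.453 0.099 0.273
133 -0.510 0.117 0.321
135 -0.566 0.135 0.372
137 -0.619 0.154 0.424
```

```bash
python3 -c "
from h import *
tab(116.7,range(119,138,2),-0.5)"
```

```text
119 -0.072 0.018 0.049
121 -0.138 0.031 0.085
123 -0.203 0.045 0.123
125 -0.266 0.059 0.163
127 -0.328 0.075 0.205
129 -0.388 0.091 0.249
131 -0.447 0.108 0.296
133 -0.503 0.125 0.344
135 -0.558 0.143 0.393
137 -0.611 0.162 0.445
```

```bash
python3 -m creep '-0.072 0.018 0.049 0 0 0 1; -0.138 0.031 0.085 0 0 0 1; -0.203 0.045 0.123 0 0 0 1; -0.266 0.06 0.163 0 0 0 1; -0.328 0.075 0.205 0 0 0 1; -0.388 0.09 0.25 0 0 0 1; -0.447 0.108 0.296 0 0 0 1; -0.503 0.125 0.344 0 0 0 1'; python3 - <<'E'
from h import *
kf()
tab(133,range(135,154,2),0)
E
```

```text
clock: 25.88
eef_pos: [532.2, -118.7, 99.8]
tool_rot: [-2.791, 0.002, 0.096]
force: [-3.3, -2.3, -4.5]
width: 12.0
t 25.88 pos [ 532.2 -118.7   99.8] loc [ -63.  -185.1   99.8] rot [-2.791e+00  2.000e-03  9.600e-02] F [-3.3 -2.3 -4.5] w 12.0 j [ 0.7   0.81 -0.55  1.79  0.09  0.76  0.3 ]
alpha 133.0 R 86.7 Fr -0.9 Ft(fold+) 5.6 Fy -2.0
135 -0.055 0.018 0.050
137 -0.109 0.037 0.102
139 -0.160 0.057 0.156
141 -0.209 0.077 0.211
143 -0.257 0.097 0.268
145 -0.302 0.119 0.326
147 -0.345 0.140 0.386
149 -0.385 0.163 0.447
151 -0.424 0.186 0.510
153 -0.460 0.209 0.573
```

```bash
python3 -m creep '-0.055 0.018 0.05 0 0 0 1; -0.109 0.037 0.102 0 0 0 1; -0.16 0.057 0.156 0 0 0 1; -0.209 0.077 0.211 0 0 0 1; -0.257 0.097 0.268 0 0 0 1; -0.302 0.119 0.326 0 0 0 1; -0.345 0.14 0.386 0 0 0 1; -0.385 0.163 0.447 0 0 0 1'; python3 - <<'E'
from h import *
import cv2
kf()
d=ctrl.get_image('side');cv2.imwrite('pics/s.png',cv2.resize(d['img'][80:280,130:330,::-1],None,fx=3,fy=3,interpolation=cv2.INTER_CUBIC))
E
```

```text
clock: 26.55
eef_pos: [517.1, -120.2, 80.7]
tool_rot: [-2.791, 0.002, 0.096]
force: [-2.9, -2.3, -7.1]
width: 12.1
t 26.55 pos [ 517.1 -120.2   80.7] loc [ -78.2 -185.1   80.7] rot [-2.791e+00  2.000e-03  9.600e-02] F [-2.9 -2.3 -7.1] w 12.1 j [ 0.71  0.82 -0.54  1.84  0.1   0.7   0.31]
alpha 149.1 R 86.5 Fr -0.9 Ft(fold+) 7.7 Fy -2.0
```

View pics/s.png

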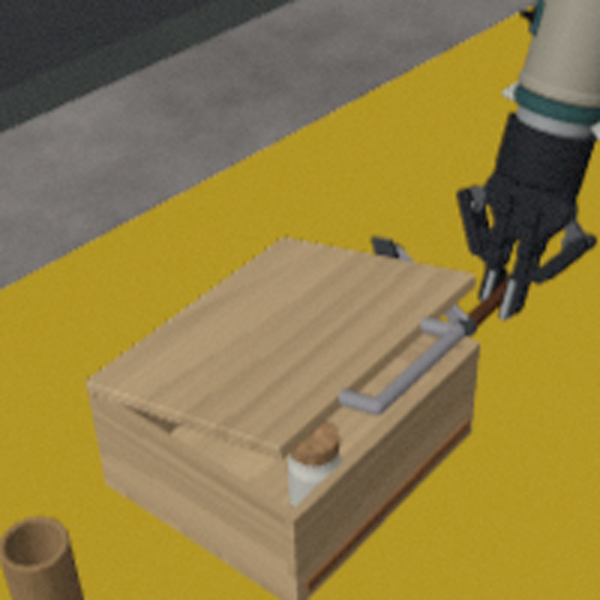

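```bash
python3 -c "
from h import *
tab(149,range(150,172,1),0)" | head -25; python3 -m creep '-0.019 0.011 0.031 0 0 0 1; -0.038 0.023 0.063 0 0 0 1; -0.056 0.034 0.094 0 0 0 1; -0.074 0.046 0.126 0 0 0 1; -0.091 0.058 0.159 0 0 0 1; -0.108 0.07 0.191 0 0 0 1'; python3 - <<'E'
from h import *
kf()
E
```

```text
150 -0.019 0.011 0.031
151 -0.038 0.023 0.062
152 -0.057 0.034 0.094
153 -0.074 0.046 0.126
154 -0.092 0.058 0.158
155 -0.108 0.070 0.191
156 -0.124 0.081 0.224
157 -0.139 0.094 0.257
158 -0.154 0.106 0.290
159 -0.168 0.118 0.324
160 -0.182 0.130 0.358
161 -0.194 0.143 0.392
162 -0.207 0.155 0.426
163 -0.218 0.168 0.460
164 -0.229 0.180 0.495
165 -0.239 0.193 0.530
166 -0.249 0.206 0.565
167 -0.258 0.218 0.600
168 -0.266 0.231 0.635
169 -0.274 0.244 0.670
170 -0.281 0.257 0.706
171 -0.287 0.270 0.741
clock: 27.1
eef_pos: [513.0, -120.6, 72.8]
tool_rot: [-2.791, 0.001, 0.096]
force: [-2.3, -2.1, -7.1]
width: 12.4
t 27.1 pos [ 513.  -120.6   72.8] loc [ -82.3 -185.1   72.8] rot [-2.791e+00  1.000e-03  9.600e-02] F [-2.3 -2.1 -7.1] w 12.4 j [ 0.71  0.83 -0.54  1.85  0.11  0.68  0.31]
alpha 155.0 R 86.5 Fr -0.7 Ft(fold+) 7.5 Fy -1.9
```

```bash
python3 -m creep '-0.016 0.012 0.033 0 0 0 1; -0.031 0.024 0.066 0 0 0 1; -0.046 0.036 0.099 0 0 0 1; -0.06 0.048 0.133 0 0 0 1; -0.073 0.06 0.167 0 0 0 1; -0.086 0.073 0.2 0 0 0 1'; python3 - <<'E'
from h import *
kf()
E
```

```text
clock: 27.6
eef_pos: [509.6, -121.0, 64.3]
tool_rot: [-2.791, 0.001, 0.096]
force: [-2.4, -1.8, -7.2]
width: 12.2
t 27.6 pos [ 509.6 -121.    64.3] loc [ -85.7 -185.2   64.3] rot [-2.791e+00  1.000e-03  9.600e-02] F [-2.4 -1.8 -7.2] w 12.2 j [ 0.71  0.84 -0.53  1.86  0.11  0.66  0.32]
alpha 161.1 R 86.5 Fr 0.1 Ft(fold+) 7.7 Fy -1.5
```

```bash
python3 -m creep '-0.011 0.013 0.034 0 0 0 1; -0.022 0.025 0.068 0 0 0 1; -0.033 0.038 0.103 0 0 0 1; -0.042 0.05 0.138 0 0 0 1'; python3 - <<'E'
from h import *
kf()
E
```

```text
clock: 27.93
eef_pos: [507.8, -121.1, 58.3]
tool_rot: [-2.791, 0.002, 0.096]
force: [-4.1, -1.4, -7.9]
width: 12.1
t 27.93 pos [ 507.8 -121.1   58.3] loc [ -87.5 -185.1   58.3] rot [-2.791e+00  2.000e-03  9.600e-02] F [-4.1 -1.4 -7.9] w 12.1 j [ 0.71  0.85 -0.53  1.87  0.12  0.65  0.32]
alpha 165.3 R 86.5 Fr 2.1 Ft(fold+) 8.7 Fy -0.9
```

```bash
python3 -m creep '-0.006 0.009 0.025 0 0 0 1; -0.012 0.018 0.05 0 0 0 1; -0.018 0.027 0.075 0 0 0 1'; python3 - <<'E'
from h import *
kf()
E
```

```text
clock: 28.18
eef_pos: [507.8, -121.3, 56.2]
tool_rot: [-2.791, 0.0, 0.096]
force: [-3.9, -3.6, 4.2]
width: 12.2
t 28.18 pos [ 507.8 -121.3   56.2] loc [ -87.5 -185.3   56.2] rot [-2.791  0.     0.096] F [-3.9 -3.6  4.2] w 12.2 j [ 0.71  0.86 -0.53  1.87  0.12  0.64  0.32]
alpha 166.6 R 85.9 Fr 5.1 Ft(fold+) -3.1 Fy -3.2
```

```bash
python3 -m creep '-0.004 0.009 0.025 0 0 0 1; -0.008 0.018 0.05 0 0 0 1; -0.008 0.018 0.05 0 0 0 1'; python3 - <<'E'
from h import *
kf()
E
```

```text
clock: 28.43
eef_pos: [508.1, -121.4, 55.1]
tool_rot: [-2.792, -0.001, 0.096]
force: [-3.7, -4.8, 12.1]
width: 12.2
t 28.43 pos [ 508.1 -121.4   55.1] loc [ -87.3 -185.5   55.1] rot [-2.792e+00 -1.000e-03  9.600e-02] F [-3.7 -4.8 12.1] w 12.2 j [ 0.71  0.86 -0.53  1.87  0.12  0.64  0.32]
alpha 167.3 R 85.5 Fr 6.7 Ft(fold+) -10.9 Fy -4.4
```

```bash
python3 -m creep '0 -0.01 -0.03 0 0 0 1; 0 -0.01 -0.03 0 0 0 0.9; 0 -0.01 -0.03 0 0 0 0.75; 0 -0.01 -0.03 0 0 0 0.6; 0 -0.01 -0.03 0 0 0 0.55; 0 -0.01 -0.03 0 0 0 0.55; 0 -0.01 -0.03 0 0 0 0.55'; python3 - <<'E'
from h import *
import cv2
kf()
d=ctrl.get_image('wrist');cv2.imwrite('pics/t.png',d['img'][:,:,::-1])
E
```

```text
clock: 29.02
eef_pos: [507.3, -120.8, 54.6]
tool_rot: [-2.79, 0.001, 0.096]
force: [-0.1, -0.3, -0.5]
width: 38.4
t 29.02 pos [ 507.3 -120.8   54.6] loc [ -88.  -184.7   54.6] rot [-2.79e+00  1.00e-03  9.60e-02] F [-0.1 -0.3 -0.5] w 38.4 j [ 0.71  0.86 -0.53  1.87  0.12  0.64  0.32]
alpha 167.7 R 86.1 Fr 0.0 Ft(fold+) 0.5 Fy -0.3
```

View pics/t.png

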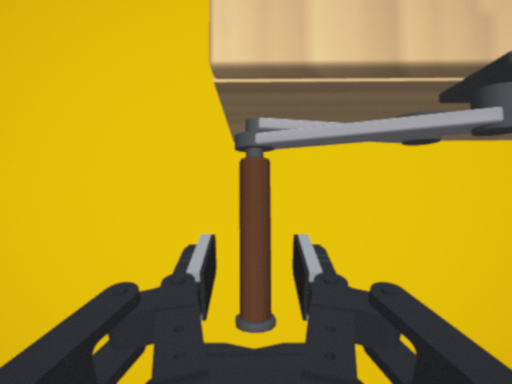

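Free of the peg. Backing off along the tool axis, then checking.

```bash
python3 -m creep '0 0 -0.4 0 0 0 0.55; 0 0 -1 0 0 0 0.55; 0 0 -1.8 0 0 0 0.55; 0 0 -2.7 0 0 0 0.55; 0 0 -3.6 0 0 0 0.55; 0 0.5 -4 0 0 0 0.55; 0 1 -4 0 0 0 0.55; 0 1 -4 0 0 0 0.55'; python3 - <<'E'
from h import *
import cv2
kf()
for n in ['side','top']:
    d=ctrl.get_image(n);cv2.imwrite(f'pics/u_{n}.png',d['img'][:,:,::-1])
    cv2.imwrite(f'pics/uc_{n}.png',cv2.resize((d['img'][140:300,90:320] if n=='side' else d['img'][130:265,110:315])[:,:,::-1],None,fx=3.4,fy=3.4,interpolation=cv2.INTER_CUBIC))
E
```

```text
clock: 29.73
eef_pos: [516.1, -218.8, 190.5]
tool_rot: [-2.795, 0.001, 0.09]
force: [1.7, -2.0, -1.0]
width: 38.5
t 29.73 pos [ 516.1 -218.8  190.5] loc [ -88.9 -283.1  190.5] rot [-2.795e+00  1.000e-03  9.000e-02] F [ 1.7 -2.  -1. ] w 38.5 j [ 0.87  0.72 -0.58  1.64  0.07  1.03  0.43]
alpha 118.9 R 176.0 Fr -1.6 Ft(fold+) -0.9 Fy -2.2
```

View pics/uc_side.png

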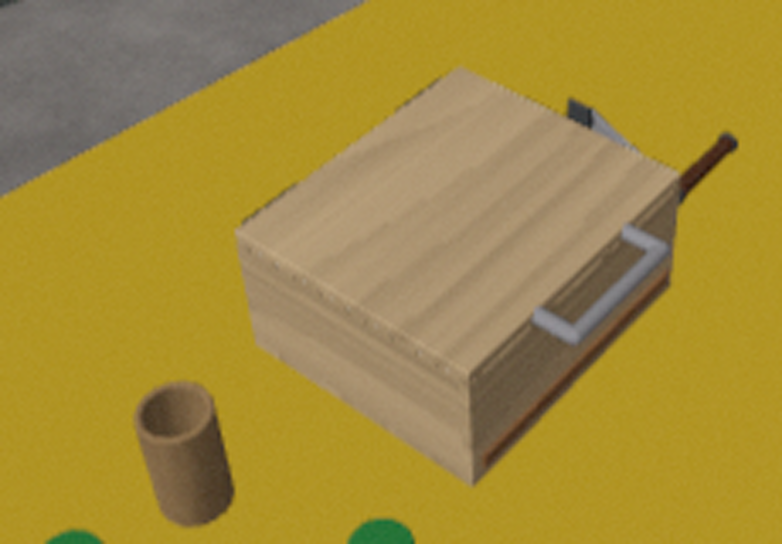

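View pics/u_top.png

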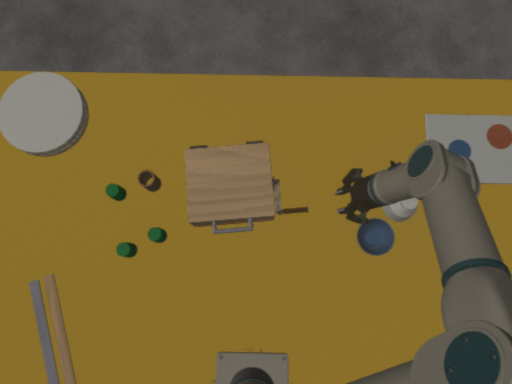

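```bash
python3 - <<'E'
import cv2,numpy as np
for n,r in [('side',(90,140,310,384)),('top',(90,130,320,265))]:
    a=cv2.GaussianBlur(cv2.imread(f'pics/a_{n}.png'),(3,3),0).astype(int);b=cv2.GaussianBlur(cv2.imread(f'pics/u_{n}.png'),(3,3),0).astype(int)
    d=np.abs(a-b).max(2)[r[1]:r[3],r[0]:r[2]];ys,xs=np.where(d>35)
    nl,lab,stt,c=cv2.connectedComponentsWithStats((d>35).astype(np.uint8))
    print(n,[(stt[i][0]+r[0],stt[i][1]+r[1],stt[i][2],stt[i][3],stt[i][4]) for i in range(1,nl) if stt[i][4]>3])
    if n=='side':
        d=np.abs(a-b).max(2)[110:190,325:390];print('bowl/vase diff',(d>35).sum())
from h import *;st()
E
```

```text
side [(np.int32(147), np.int32(304), np.int32(25), np.int32(37), np.int32(721))]
bowl/vase diff 351
top [(np.int32(125), np.int32(213), np.int32(3), np.int32(5), np.int32(14)), (np.int32(128), np.int32(212), np.int32(14), np.int32(15), np.int32(129))]
t 29.83 pos [ 515.5 -213.5  190.6] loc [ -89.  -277.8  190.6] rot [-2.79e+00  2.00e-03  9.50e-02] F [0.3 1.1 0.1] w 38.1 j [ 0.86  0.72 -0.58  1.64  0.07  1.03  0.43]
```

```bash
python3 -c "
import cv2
b=cv2.imread('pics/u_side.png');a=cv2.imread('pics/a_side.png')
cv2.imwrite('pics/v.png',cv2.resize(cv2.hconcat([a[90:200,300:400],b[90:200,300:400]]),None,fx=3.5,fy=3.5))"
```

```text
(no output)
```

View pics/v.png

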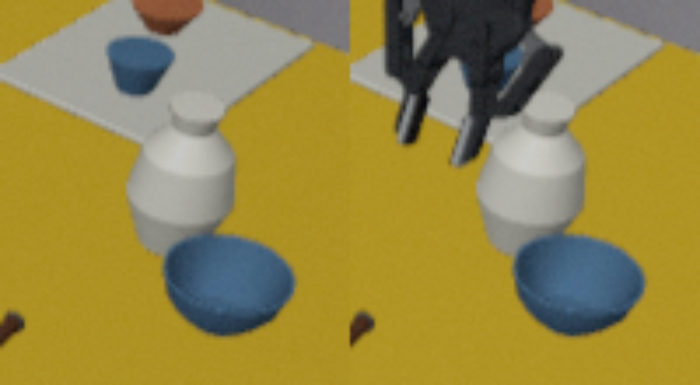

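The vase and bowl haven't moved; the difference there was the gripper passing in front of them. Handing in.

```bash
python3 -c "
from cell import ctrl
print(ctrl.finish_job());s=ctrl.read_state();print(s['clock'],s['force'])"
```

```text
the job is handed in; nothing more can be done
None
the job is handed in; nothing more can be done
```

The white jar is in the chest and the lid is shut. I handed in at about 29.8 s of the 72 s.

- **Opening:** I raised the lid by its handle until the pull jumped about 4.5 N, at about 1.22 rad. I then eased it back onto the locked stay at about 1.17 rad, and it held by itself once released.
- **Jar:** I stood it upright on the chest floor. It took about 24 N of downward push at most as I felt for the floor, and pictures after release showed it standing.
- **Closing:** I folded the knee by the peg and held the peg the whole way down with forces of roughly 10 N or less. At the end I pressed about 11 N while shutting, then let go.

**Last checks:**
- Comparing pictures from before and after, the chest, lid, stay, tube and green jars matched, and the jar was gone from the bench.
- The vase and bowl region did show a difference, but an enlarged view showed it was only the gripper in front of them.
- The gripper was clear of everything, with forces near zero.
- I could not see the jar through the shut lid. My last sight of it was with the lid almost down, still upright.

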